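# Pack the biscuit stamp and snap the box shut

### The job

Stand the biscuit stamp upright on the floor of the open white storage box. Then take the box's lid off the sloped drying rack, set it on the box and press it down until the snap hooks on both sides have clicked over its edge. Do not drop the lid, and leave the other kitchen things where they are.

Things in the scene. Friction and masses are not known exactly. Their poses are not given: they have to be found in the camera images.
- box: open white plastic box fixed in a low steel frame on the counter, left or right of the robot. Origin: centre of its underside, counter level; z up. Outside 120 (x) x 150 (y) mm, rim 90 mm high; walls and floor 5 mm (inside 110 x 140, 85 deep). A grey snap hook, 111 mm high, stands outside each short wall (y = +-75 mm)
- hook_a (a joint): snap hook at the box's +y end, 30 mm wide, springy arm hinged 30 mm above the counter. 0 = at rest; grows (rad) as the head bends outward; springs back. Its head slopes inward from the top to a flat catch that reaches to 70 mm from the box's middle; it bends about 0.1 rad to let the lid by. Pressing the lid past both hooks takes about 6 to 14 N in all
- hook_b (a joint): the same hook at the box's -y end; 0 = at rest, grows as it is bent outward
- hook_a_catch (a point): inner edge of hook_a's catch, underside, 95.5 mm above the counter
- hook_b_catch (a point): inner edge of hook_b's catch, underside, 95.5 mm above the counter
- rack: steel rack fixed to the counter, opposite side from the box, sloped 35 deg, rising along its +x (away from the robot at yaw 0). Footprint 150 x 130 mm; slope 85 mm high at its middle, 126 at its upper end; a lip at the lower end stands 15 mm off the slope. Origin: centre of its footprint, counter level; z up
- lid_grip (a point): lid (white plastic, 180 g) lying on the rack; centre of its bar handle: 94 (lid y) x 14 (x) x 28 mm high (z). Plate 120 x 150 x 4 mm, top 14 mm below this point; under it a plug 105 x 136 x 10 mm. x runs up the slope, y level, z out of the plate, 35 deg off vertical. Fits the box either way round, y along box y. Home: this point 108 mm above the counter over the box's middle
- stamp_grip (a point): biscuit stamp standing on the counter in front of the robot: steel disc 52 mm dia, 14 high, with an upright wooden handle 22 mm dia from 14 to 70 mm. This point is on its axis half-way up, 35 mm above its underside. 150 g; z is its axis; it stands on the disc
- cutter: bystander: round cutter ring, steel, 66 dia, 40 high, standing on the counter beyond the stamp (mm). Origin on its underside
- shaker: bystander: steel jar, 52 dia, 85 high (mm). Origin on its underside
- oil: bystander: clear plastic bottle, 62 dia, 170 high, to the robot's left (mm). Origin on its underside
- bowl: bystander: steel bowl, 120 dia, 55 high (mm). Origin on its underside
- scraper: bystander: spatula lying flat between robot and stamp, about 280 long (mm). Origin on its underside
- spoon: bystander: spoon lying flat to the robot's right, about 200 long (mm). Origin on its underside
- cup: bystander: white cup without handle, 76 dia, 75 high (mm). Origin on its underside
Mind the look-alikes: they are no part of the job. Leave any green or pink look-alike of the part that bears lid_grip alone.

How it is judged (in metres and radians):
On the way, in this order (a step that is already met when the one before it is completed fails the run):
1. the stamp stands upright on the box floor, released (x of stamp_grip in the frame of box between -0.04 and 0.04 m and y of stamp_grip in the frame of box between -0.055 and 0.055 m and z of stamp_grip in the frame of box below 0.046 m and angle between stamp_grip's own z axis and vertical below 0.15 rad and contact force between the fingers and stamp below 0.05 N), for 0.2 s.
2. the lid is home under both hooks, with the gripper on it (pressed, not dropped) (z of lid_grip in the frame of box between 0.105 and 0.111 m and horizontal distance between lid_grip and box below 0.006 m and angle between lid_grip's own z axis and vertical below 0.05 rad and angle between the y axis of lid_grip and the y axis of box, either way round below 0.08 rad and value of joint each of hook_a, hook_b below 0.03 rad and contact force between the fingers and lid above 0.2 N), for 0.1 s.
At the end, for the whole second after the job is handed in: Stamp upright (0.15 rad) on the box floor, within 40 mm (x) and 55 mm (y) of its middle; lid on the rim (height 3 mm, centre 6 mm, tilt 0.05 rad, yaw 0.08 rad of home); both hooks within 0.03 rad of rest over its edges; both things at rest (z of lid_grip in the frame of box between 0.105 and 0.111 m and horizontal distance between lid_grip and box below 0.006 m and angle between lid_grip's own z axis and vertical below 0.05 rad and angle between the y axis of lid_grip and the y axis of box, either way round below 0.08 rad and value of joint each of hook_a, hook_b below 0.03 rad and x of stamp_grip in the frame of box between -0.04 and 0.04 m and y of stamp_grip in the frame of box between -0.055 and 0.055 m and z of stamp_grip in the frame of box below 0.046 m and angle between stamp_grip's own z axis and vertical below 0.15 rad and linear speed of each of lid, stamp below 0.02 m/s); the robot touches nothing.
It fails at once if the lid is dropped (falls faster than 0.5 m/s untouched) (contact force between the fingers and lid below 0.01 N and linear speed of lid above 0.5 m/s).
It fails at once if a bystander is moved more than 30 mm (distance of any of cutter, shaker, oil, bowl, scraper, spoon, cup from where it was at the start of the episode above 0.03 m).
It also fails if it takes over 67 s, if anything falls off the work surface, if the arm or the gripper's body presses on something with over 40 N, if the wrist force passes 120 N, or if a joint passes its speed limit or range.

### The arm

A 6-joint arm with a two-finger parallel gripper is mounted at the origin on the work surface. World frame = base frame: x ahead of the robot, y to its left, z up, the work surface at z = 0. Lengths are in mm, angles in rad, forces in N, time in s.
With the tool pointing down it reaches from about 350 to 875 mm from the base axis. Payload 4.2 kg.
Tool frame: the origin (TCP) lies between the finger pads; the fingertips stand 19 mm ahead of it and the grasp point (between the pads) is the TCP; y points along the fingers, z is the direction in which the jaws open and shut, and the axes are right-handed (so a half turn about y gives the same grasp; the last joint's range is limited). The gripper opens to 85 mm and grips with 20 to 120 N. Pads are 22 mm wide; open, the fingers measure 114 mm over their backs; the gripper's body (76 mm by 85 mm) begins 54 mm behind the grasp point. The pads swing forward as they close: fully open they stand 13 mm farther back than shut.
Start: joints at [-1.036, 0.385, 0.008, 0, -1.194, -0.259], TCP at [170.214, -601.354, 250.312] pointing down, gripper open.
Joint ranges: [-3.14, 3.14], [-1.21, 2.06], [-1.07, 1.41], [-3.16, 2.05], [-2.99, -0.16], [-3.1, 3.1]. Speed limits (rad/s): [2.79, 2.79, 3.14, 3.14, 3.14, 3.14].

### API

Orientations are given as a unit quaternion [x, y, z, w].
In Python, from bench import arm gives the robot as it stands.
- The arm moves only by the shell command python3 -m inch 'ROWS'. ROWS is JSON, a list of rows, each a list of 7 numbers: the opening, from 0 (shut) to 1 (fully open), then the shift along the tool's x, y, z in cm, then the turn, a rotation vector about the tool's x, y, z in degrees. A call has 1 to 20 rows; each row is the pose to reach, as a shift and turn from the pose commanded when the call began, along the tool's axes at that moment; what a row does not reach only later rows make up. A row lasts 1/12 s, in which the tool goes at most 41.7 mm and 7.16 degrees, less where a joint would pass 70% of its speed; a pose out of reach is approached as far as the arm can. A call with a gripper value outside its range is refused whole. The fingers move at their own pace and stop on an object; the grip force is fixed at half the most. Time passes only in rows, so rows that repeat a pose let the fingers close. It gives the time, the measured TCP pose, the force and the opening at its end, in the units of the state.
- arm.read_state(): the state, without advancing time (a new reading comes with each control period).
- arm.get_image(name): name is "scene" or "top"; returns the picture (480x640x3 uint8, red, green, blue); there is no depth.
- arm.camera_params(name): a dict with "fx", "fy", "cx", "cy" (pixels), "rvec" (rotation vector, rad) and "tvec" (3), from world to camera coordinates, as OpenCV has them. Camera axes: x right, y down, z forward; pixel columns grow to the right and rows downward; lengths in mm; the calibration is good to about 2 mm. A picture is of the moment at which its call begins. camera_params takes no time and is no camera call.
- arm.job_done(): hands the job in, once; it reports no verdict.
Trained networks look in the newest picture that a camera, given by its name, has taken for a name from the list of things; names that differ only in an ending like _2 or _b are one class to them, and where a whole thing is asked for, a point or a joint stands for the part that bears it (a point fixed in the world has none). Each returns a list of dicts, best first, with "conf" (0 to 1); they miss things now and then, are a little off and sometimes report something else, mostly with a low value. They report only what shows in the picture. A call takes as long as a camera call. They do not tell look-alikes from the thing itself.
- arm.masks_of(label, camera): "mask" (480x640 bool, what is visible of it) and "extent" ([left, top, width, height] in pixels, round what is visible of it).
The state is a dict: "clock": time; "joints": joint angles; "joint_vel": joint speeds; "joint_efforts": joint torques, N m; "position": TCP position; "ee_rot": TCP orientation; "contact_force": force on the tool from outside, world axes, zero at the start; "wrist_torque": the same for the moment, N m; "gripper_width": finger opening in mm.
Only numpy, scipy, OpenCV 4.12 (cv2) and the standard library are available. Lean on these libraries where they do the work, as an engineer would, in place of code of your own. Each camera call takes 0.05 s, during which the arm holds its last target.

## Working session

There is one attempt and no reset: what is moved stays moved. The work goes in short steps, Python scripts to look and compute and a shell command to move; the robot and the scene stay as the last step left them, time stands still between calls to the robot, and variables do not carry over. Pictures are saved under pics/ and viewed, and the job is handed in when it is done.

```bash
ls; mkdir -p pics; python3 - <<'E'
from bench import arm
import cv2
print(arm.read_state())
for n in("scene","top"):
    im=arm.get_image(n); cv2.imwrite(f"pics/{n}0.png",im[:,:,::-1]); print(n,arm.camera_params(n))
E
```

```text
pics
{'clock': 0.0, 'joints': array([-1.03639363e+00,  3.85547389e-01,  6.62779197e-03, -5.02494442e-04,
       -1.19396692e+00, -2.58616274e-01]), 'joint_vel': array([-0.00147748, -0.00018756,  0.00090641,  0.00053729, -0.00077455,
        0.00135638]), 'joint_efforts': array([-5.98791048e-04, -3.92291451e+01,  1.88400561e+01,  4.18602616e+00,
       -4.52146094e-03, -1.64718841e-05]), 'position': array([ 170.07697351, -600.85828179,  249.22730488]), 'ee_rot': array([-0.69965795, -0.09699845,  0.09726462,  0.70114881]), 'contact_force': array([-0.35670102,  0.22638523,  0.10259706]), 'wrist_torque': array([-0.01395604, -0.00290455, -0.00885027]), 'gripper_width': 85.49156738879545}
scene {'fx': 595.9690565335436, 'fy': 595.9690565335436, 'cx': 309.3529995220403, 'cy': 247.7746208857255, 'rvec': array([ 1.86870053,  1.31137412, -0.6859785 ]), 'tvec': array([-131.05091044, -224.91530309, 1879.91796903])}
top {'fx': 606.999695199851, 'fy': 606.999695199851, 'cx': 320.1529007254047, 'cy': 237.80775471842549, 'rvec': array([ 2.13367295, -2.19011138,  0.1637632 ]), 'tvec': array([ -24.89974213,  530.8869249 , 1442.15516032])}
```

View pics/scene0.png

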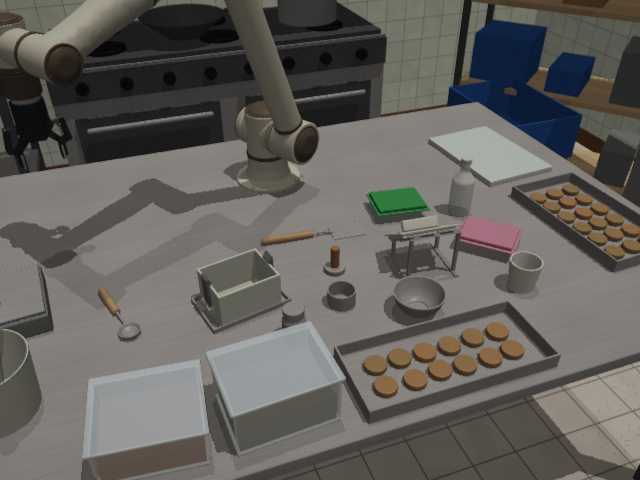

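View pics/top0.png

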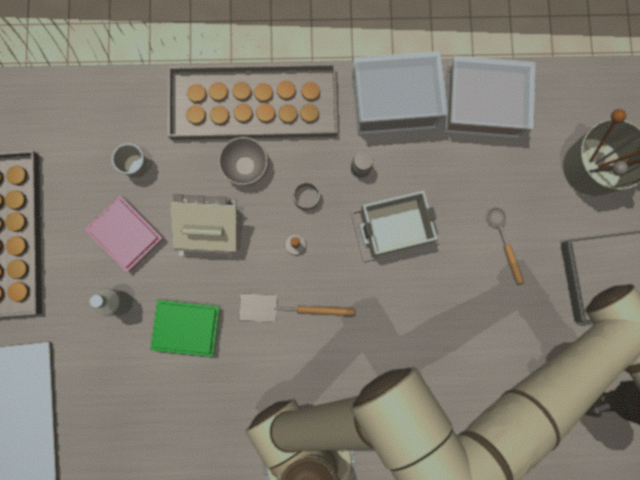

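Top view: the stamp is at (294,244), the white lid lies on the rack at (204,226), and the box is at (400,223). Three things could be taken for the lid: white on the rack at top(204,226)/scene(428,228), green at top(185,328)/scene(397,203), and pink at top(124,233)/scene(489,238). I choose the white one on the sloped rack. Next I'll check it in a crop and measure.

```bash
python3 - <<'E'
from bench import arm
import cv2,numpy as np,pickle
out={}
ims={n:arm.get_image(n) for n in("scene","top")}
for n in("scene","top"):
    for l in("lid_grip","box","rack","stamp_grip","hook_a"):
        r=arm.masks_of(l,n); out[n,l]=r
        for d in r: 
            ys,xs=np.nonzero(d["mask"]); print(n,l,round(d["conf"],2),np.round(d["extent"]),xs.mean().round(1),ys.mean().round(1),len(xs))
pickle.dump((out,ims),open("m0.pkl","wb"))
a=cv2.resize(ims["top"][180:270,160:320],None,fx=5,fy=5,interpolation=cv2.INTER_CUBIC)
cv2.imwrite("pics/crop_top_lid.png",a[:,:,::-1])
a=cv2.resize(ims["scene"][180:300,310:470],None,fx=5,fy=5,interpolation=cv2.INTER_CUBIC)
cv2.imwrite("pics/crop_sc_lid.png",a[:,:,::-1])
a=cv2.resize(ims["top"][175:275,340:460],None,fx=6,fy=6,interpolation=cv2.INTER_CUBIC)
cv2.imwrite("pics/crop_top_box.png",a[:,:,::-1])
print(arm.read_state()["clock"])
E
```

```text
scene lid_grip 0.81 [387. 213.  68.  28.] 420.9 227.0 918
scene lid_grip 0.73 [460. 213.  63.  41.] 490.4 234.1 1624
scene lid_grip 0.6 [366. 185.  63.  32.] 396.9 201.0 1259
scene box 0.56 [192. 248.  96.  85.] 239.1 288.4 5148
scene rack 0.84 [386. 231.  77.  46.] 426.8 251.2 1006
scene stamp_grip 0.77 [327. 247.  21.  28.] 334.5 263.2 362
scene hook_a 0.51 [265. 247.  10.  14.] 268.2 257.2 79
scene hook_a 0.5 [202. 273.  11.  33.] 206.2 288.6 208
top lid_grip 0.95 [ 88. 195.  73.  79.] 123.2 233.3 3023
top lid_grip 0.93 [170. 204.  68.  47.] 203.6 226.0 2973
top lid_grip 0.78 [153. 299.  70.  55.] 185.2 327.6 3183
top box 0.82 [353. 190.  85.  71.] 397.0 224.2 4167
top box 0.44 [285. 236.  20.  19.] 295.4 244.0 331
top rack 0.89 [173. 196.  61.  65.] 203.0 206.4 407
top stamp_grip 0.73 [286. 235.  18.  19.] 295.2 244.0 305
top hook_a 0.61 [431. 208.   5.  14.] 432.2 213.7 55
0.7
```

View pics/crop_top_lid.png

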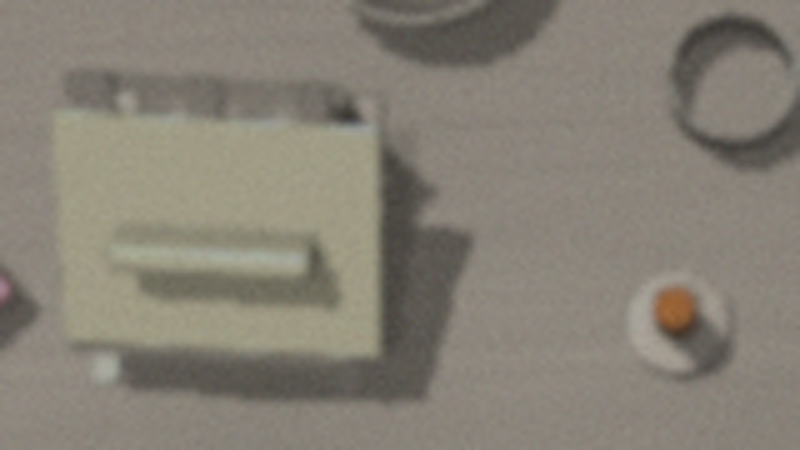

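View pics/crop_sc_lid.png

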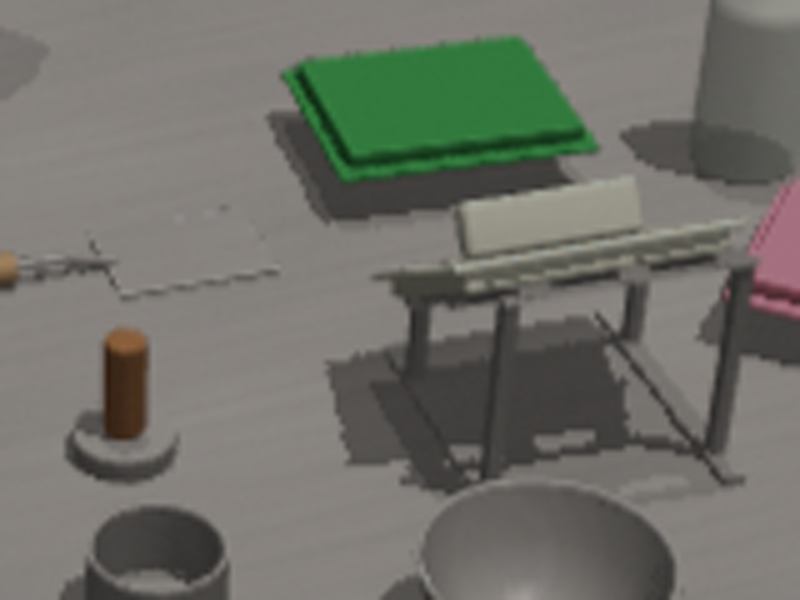

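View pics/crop_top_box.png

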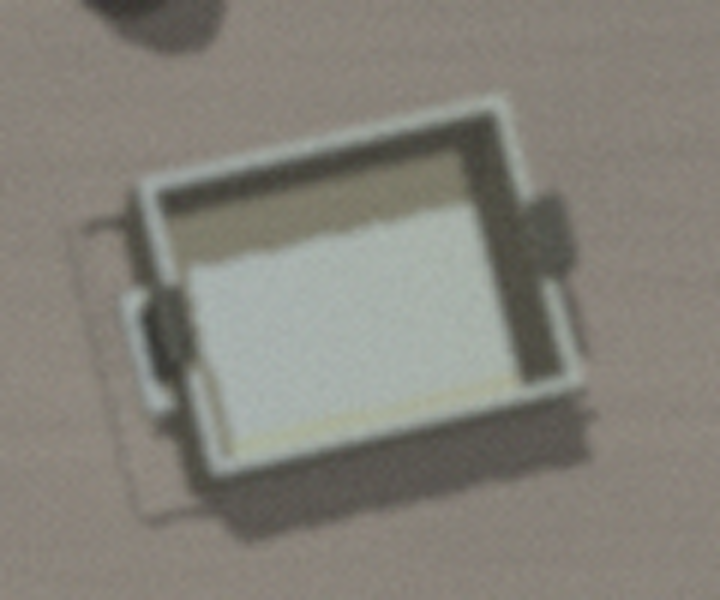

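The crops confirm the choice: a white plate with a bar handle on the sloped rack. Green and pink lie on the counter. Next I'll fit the poses.

```bash
python3 - <<'E'
import pickle,cv2,numpy as np
out,ims=pickle.load(open("m0.pkl","rb"))
a=cv2.resize(ims["scene"][235:340,180:300],None,fx=6,fy=6,interpolation=cv2.INTER_CUBIC)[:600]
cv2.imwrite("pics/crop_sc_box.png",a[:,:,::-1])
a=cv2.resize(ims["scene"][195:250,375:475],None,fx=8,fy=8,interpolation=cv2.INTER_CUBIC)
cv2.imwrite("pics/crop_sc_lid2.png",a[:,:,::-1])
a=cv2.resize(ims["top"][190:265,160:250],None,fx=8,fy=8,interpolation=cv2.INTER_CUBIC)
cv2.imwrite("pics/crop_top_lid2.png",a[:,:,::-1])
E
```

```text
(no output)
```

View pics/crop_sc_box.png

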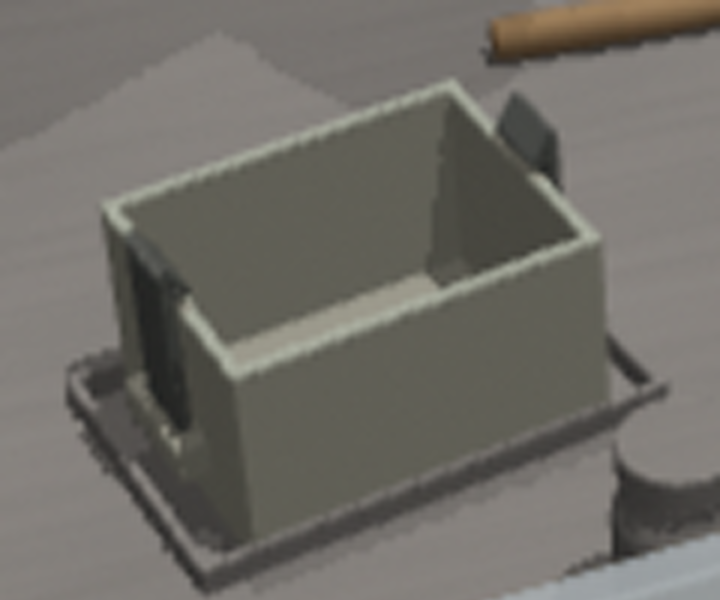

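View pics/crop_sc_lid2.png

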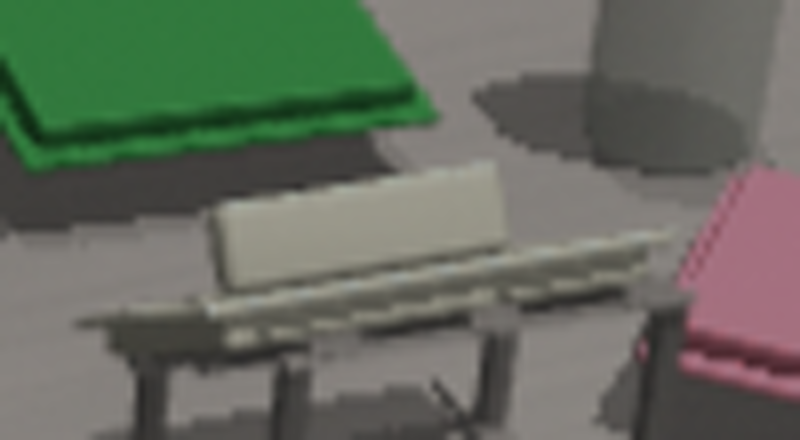

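View pics/crop_top_lid2.png

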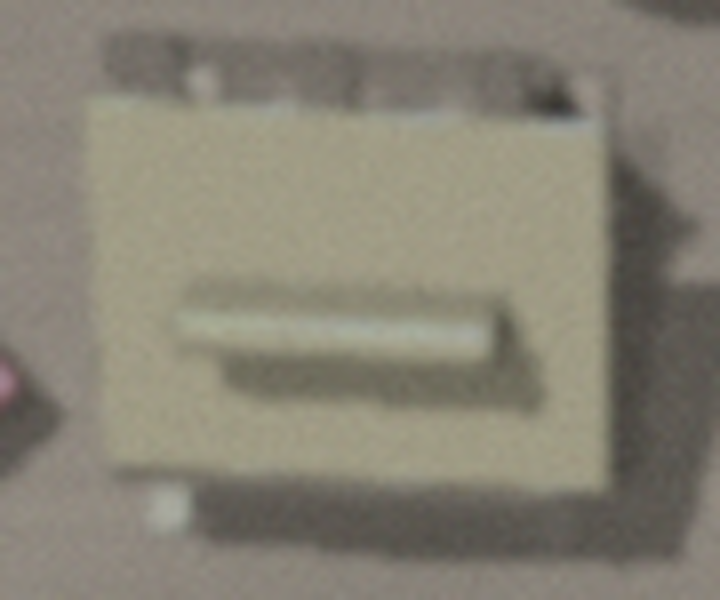

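```bash
cat > h.py <<'E'
import numpy as np,cv2
from scipy.optimize import least_squares
from scipy.spatial.transform import Rotation as R
from bench import arm
P={n:arm.camera_params(n) for n in("scene","top")}
def proj(n,X):
    p=P[n];X=np.asarray(X,float).reshape(-1,3)
    c=X@R.from_rotvec(p["rvec"]).as_matrix().T+p["tvec"]
    return np.c_[p["fx"]*c[:,0]/c[:,2]+p["cx"],p["fy"]*c[:,1]/c[:,2]+p["cy"]]
def uncrop(uv,s,off): return (np.asarray(uv,float)+.5)/s-.5+np.asarray(off)
def back(n,uv,z):
    p=P[n];M=R.from_rotvec(p["rvec"]).as_matrix();C=-M.T@p["tvec"]
    d=M.T@np.array([(uv[0]-p["cx"])/p["fx"],(uv[1]-p["cy"])/p["fy"],1]);return C+d*(z-C[2])/d[2]
E
cat > fit0.py <<'E'
from h import *
bt=uncrop([(135,183),(502,93),(584,383),(212,476)],6,(340,175)); bX=np.array([(60,75,90),(60,-75,90),(-60,-75,90),(-60,75,90)])
bs=uncrop([(603,238),(235,378),(102,205),(455,80)],6,(180,235))
def fit(obs,f,x0,names):
    g=lambda q:np.concatenate([(proj(n,f(q,X))-u).ravel() for n,X,u in obs])
    r=least_squares(g,x0,loss="soft_l1"); print(names,r.x.round(3),"res",g(r.x).round(1)); return r.x
fb=lambda q,X:R.from_euler("z",q[2]).apply(X)+[q[0],q[1],0]
for o in ([("top",bX,bt)],[("scene",bX,bs)],[("top",bX,bt),("scene",bX,bs)]): fit(o,fb,[500,-200,.2],"box")
lt=uncrop([(88,103),(608,122),(612,490),(105,470)],8,(160,190)); lX=np.array([(60,75,-14),(60,-75,-14),(-60,-75,-14),(-60,75,-14)])
ht=uncrop([(336,322)],8,(160,190))
ls=uncrop([(675,232),(207,308),(75,322),(490,163),(213,207)],8,(375,195)); lsX=np.array([(60,75,-14),(60,-75,-14),(-60,-75,-14),(7,47,14),(7,-47,14)])
fl=lambda q,X:(R.from_euler("z",q[3])*R.from_euler("y",-np.radians(35))).apply(X)+q[:3]
for o in ([("top",lX,lt)],[("scene",lsX,ls)],[("top",lX,lt),("scene",lsX,ls)]): fit(o,fl,[500,250,105,0],"lid")
st=uncrop([(676,310)],5,(160,180)); ss=uncrop([(126,340)],5,(310,180))
for n,u in(("top",st),("scene",ss)): print("stamp",n,back(n,u[0],70))
for n in("top","scene"):print(n,"cam",back(n,(320,240),0))
E
python3 fit0.py
```

```text
box [ 5.56382e+02 -2.25241e+02  2.20000e-01] res [ 0.1 -0.1 -0.1 -0.1 -0.2  0.2  0.2  0.1]
box [ 5.57336e+02 -2.27760e+02  2.11000e-01] res [ 0.2  0.  -0.   0.2 -0.1 -0.1 -0.  -0.1]
box [ 5.56593e+02 -2.26546e+02  2.17000e-01] res [ 0.7 -0.3  0.6 -0.1  0.3  0.2  0.7 -0.1  0.6 -0.4  0.6 -0.1  0.3 -0.3
  0.2 -0.4]
lid [ 5.47090e+02  2.34756e+02  1.00993e+02 -7.10000e-02] res [-0.6 -0.3 -0.2  0.4  0.2  0.2  0.7 -0.2]
lid [ 5.32100e+02  2.40128e+02  9.49960e+01 -7.20000e-02] res [-0.6 -0.3 -0.   0.1 -0.5 -0.2  0.9 -0.   0.3  0.3]
lid [ 5.45914e+02  2.32996e+02  1.05326e+02 -7.30000e-02] res [-0.2 -0.2  0.4  0.6  0.7  0.5  1.  -0.   0.5 -0.3  0.2  0.2 -0.4 -0.1
  1.6 -0.2  0.5  0.2]
stamp top [517.89327292  22.38136349  70.        ]
stamp scene [522.06279777  19.96524814  70.        ]
top cam [529.23978242 -38.96603454   0.        ]
scene cam [385.48326674  32.39751927   0.        ]
```

```bash
cat >> h.py <<'E'
def pose():
    s=arm.read_state(); return np.array(s["position"]),R.from_quat(s["ee_rot"])
def Rtool(a,j):
    """fingers direction a, jaw axis j (either sign chosen nearest current)"""
    p,r=pose();a=np.array(a,float);a/=np.linalg.norm(a);best=None
    for s in(1,-1):
        z=s*np.array(j,float);z-=a*(z@a);z/=np.linalg.norm(z)
        T=R.from_matrix(np.c_[np.cross(a,z),a,z]);m=(r.inv()*T).magnitude()
        if best is None or m<best[0]:best=(m,T)
    return best[1]
def go(t,T=None):
    p,r=pose();T=T or r;d=r.inv().apply(np.array(t)-p)/10;v=(r.inv()*T).as_rotvec(degrees=True)
    print("shift cm",d.round(2),"turn deg",v.round(1),"rows>=",max(np.linalg.norm(d)/4.17,np.linalg.norm(v)/7.16).round(1))
E
python3 - <<'E'
from h import *
p,r=pose();print(r.as_matrix().round(3))
y=.217
T=Rtool([0,0,-1],[-np.sin(y),np.cos(y),0]); print(T.as_matrix().round(2))
go([519.5,21.3,150],T)
print(P["top"]["tvec"], -R.from_rotvec(P["scene"]["rvec"]).as_matrix().T@P["scene"]["tvec"], -R.from_rotvec(P["top"]["rvec"]).as_matrix().T@P["top"]["tvec"])
E
```

```text
[[ 0.962  0.    -0.272]
 [ 0.272 -0.     0.962]
 [ 0.    -1.    -0.   ]]
[[ 0.98  0.   -0.22]
 [ 0.22  0.    0.98]
 [ 0.   -1.    0.  ]]
shift cm [50.56 10.03 50.4 ] turn deg [0.  3.4 0. ] rows>= 17.3
[ -24.89974213  530.8869249  1442.15516032] [1609.79071179 -421.55048274  912.53594981] [ 336.10193064   -7.72659394 1499.74938659]
```

```bash
python3 -m inch '[[0.7,20,2,20,0,3.4,0],[0.7,50.5,10,50.4,0,3.4,0],[0.7,50.5,10,50.4,0,3.4,0],[0.7,50.5,10,50.4,0,3.4,0],[0.7,50.5,10,50.4,0,3.4,0],[0.7,50.5,10,50.4,0,3.4,0],[0.7,50.5,10,50.4,0,3.4,0],[0.7,50.5,10,50.4,0,3.4,0],[0.7,50.5,10,50.4,0,3.4,0],[0.7,50.5,10,50.4,0,3.4,0],[0.7,50.5,10,50.4,0,3.4,0],[0.7,50.5,10,50.4,0,3.4,0],[0.7,50.5,10,50.4,0,3.4,0],[0.7,50.5,10,50.4,0,3.4,0],[0.7,50.5,10,50.4,0,3.4,0],[0.7,50.5,10,50.4,0,3.4,0],[0.7,50.5,10,50.4,0,3.4,0],[0.7,50.5,10,50.4,0,3.4,0],[0.7,50.5,10,50.4,0,3.4,0],[0.7,50.5,10,50.4,0,3.4,0]]'
python3 - <<'E'
from h import *
for n in("scene","top"):
    im=arm.get_image(n)
    u=proj(n,pose()[0])[0]; print(n,u, proj(n,[520,21,70]))
    x,y=int(u[0])-60,int(u[1])-40
    a=cv2.resize(im[y:y+100,x:x+120],None,fx=6,fy=6,interpolation=cv2.INTER_CUBIC); print((x,y)); cv2.imwrite(f"pics/{n}1.png",a[:,:,::-1])
p,r=pose();print(p)
E
```

```text
clock: 2.37
position: [518.6, 21.5, 149.9]
ee_rot: [0.703, 0.076, -0.077, -0.703]
contact_force: [0.4, -0.0, -0.2]
gripper_width: 59.8
scene [334.96096729 218.93134962] [[334.88473951 247.04830119]]
(274, 178)
top [294.9088936  236.93767731] [[295.36291548 240.70515061]]
(234, 196)
[518.19413502  20.21476434 150.41748972]
```

```bash
sleep 1
```

```text
(no output)
```

View pics/scene1.png

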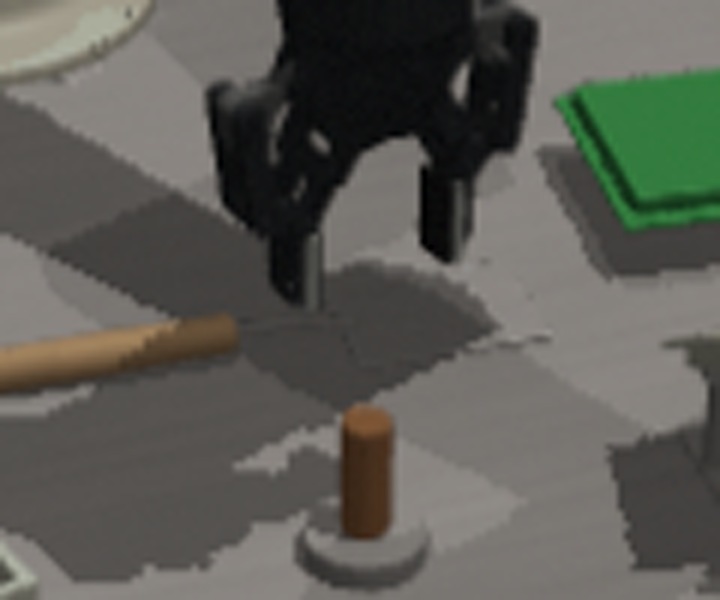

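View pics/top1.png

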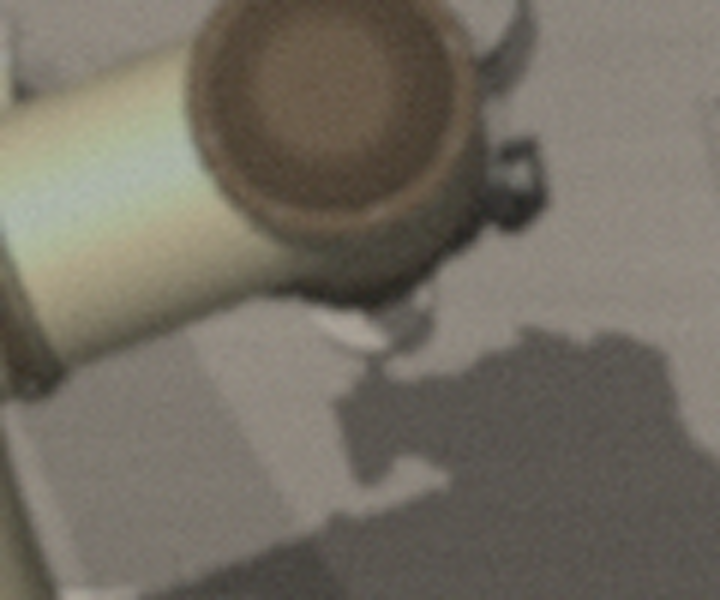

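The stamp's handle is at scene crop (367,420), centred between the open fingers (tips at about (300,305) and (445,255)). Going straight down and gripping.

```bash
python3 -m inch '[[0.7,0,4,0,0,0,0],[0.7,0,7,0,0,0,0],[0.7,0.1,9.5,0,0,0,0],[0.7,0.1,9.5,0,0,0,0],[0.7,0.1,9.5,0,0,0,0],[0,0.1,9.5,0,0,0,0],[0,0.1,9.5,0,0,0,0],[0,0.1,9.5,0,0,0,0],[0,0.1,9.5,0,0,0,0],[0,0.1,9.5,0,0,0,0],[0,0.1,9.5,0,0,0,0],[0,0.1,9.5,0,0,0,0],[0,0.1,9.5,0,0,0,0]]'
python3 - <<'E'
from h import *
go([556.5,-226.5,190])
E
```

```text
clock: 3.55
position: [520.9, 21.5, 57.2]
ee_rot: [-0.703, -0.078, 0.076, 0.703]
contact_force: [-1.0, -1.1, 7.9]
gripper_width: 20.6
shift cm [ -1.83 -13.28 -24.98] turn deg [0. 0. 0.] rows>= 6.8
```

```bash
python3 -m inch '[[0,0,-2,0,0,0,0],[0,0,-5,0,0,0,0],[0,0,-9,0,0,0,0],[0,0,-13.3,0,0,0,0],[0,0,-13.3,0,0,0,0],[0,-0.5,-13.3,-8,0,0,0],[0,-1.8,-13.3,-25,0,0,0],[0,-1.8,-13.3,-25,0,0,0],[0,-1.8,-13.3,-25,0,0,0],[0,-1.8,-13.3,-25,0,0,0],[0,-1.8,-13.3,-25,0,0,0],[0,-1.8,-13.3,-25,0,0,0],[0,-1.8,-13.3,-25,0,0,0],[0,-1.8,-13.3,-25,0,0,0]]'
python3 - <<'E'
from h import *
for n in("scene","top"):
    im=arm.get_image(n)
    u=proj(n,pose()[0])[0]; print(n,u)
    x,y=int(u[0])-60,int(u[1])-30
    a=cv2.resize(im[y:y+100,x:x+120],None,fx=6,fy=6,interpolation=cv2.INTER_CUBIC); print((x,y)); cv2.imwrite(f"pics/{n}2.png",a[:,:,::-1])
go([556.5,-226.5,65])
E
```

```text
clock: 4.72
position: [555.3, -226.7, 187.7]
ee_rot: [-0.703, -0.076, 0.076, 0.703]
contact_force: [0.3, 0.7, -1.3]
gripper_width: 20.4
scene [234.97228279 234.86843385]
(174, 204)
top [406.06398148 214.95630417]
(346, 184)
shift cm [ 0.06 12.32 -0.11] turn deg [0. 0. 0.] rows>= 3.0
```

View pics/scene2.png

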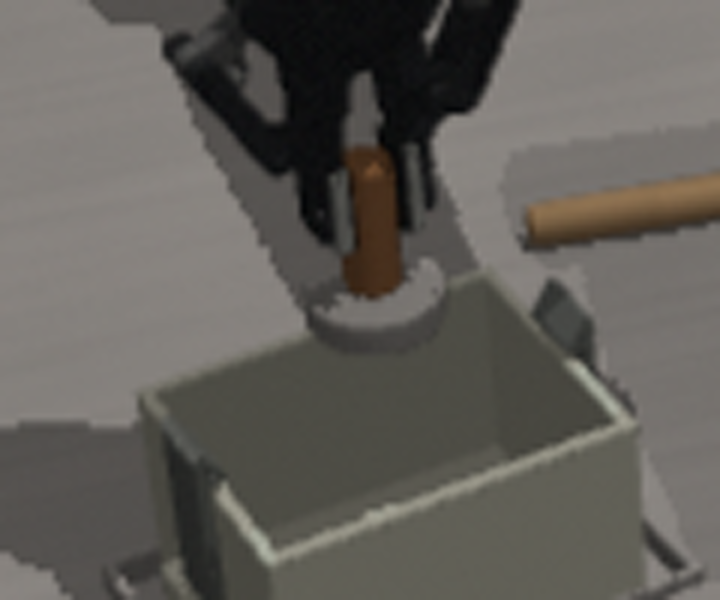

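The stamp hangs upright in the grip at scene crop (375,230), over the box opening. Lowering it.

```bash
python3 -m inch '[[0,0,4,0,0,0,0],[0,0,8,0,0,0,0],[0,0,11,0,0,0,0],[0,0,12,0,0,0,0],[0,0,12.3,0,0,0,0],[0,0,12.3,0,0,0,0],[0,0,12.4,0,0,0,0],[0,0,12.4,0,0,0,0]]'
```

```text
clock: 5.48
position: [557.6, -226.7, 66.6]
ee_rot: [0.703, 0.078, -0.075, -0.702]
contact_force: [-0.1, -0.5, -1.5]
gripper_width: 20.7
```

```bash
python3 -m inch '[[0,0,0.1,0,0,0,0],[0,0,0.2,0,0,0,0],[0,0,0.3,0,0,0,0],[0,0,0.3,0,0,0,0],[0,0,0.3,0,0,0,0]]'
```

```text
clock: 5.9
position: [556.5, -226.9, 62.3]
ee_rot: [0.703, 0.077, -0.076, -0.703]
contact_force: [-0.7, 0.2, 4.5]
gripper_width: 20.5
```

Contact with the floor (+4.5 N). Releasing and going up.

```bash
python3 -m inch '[[0.3,0,0,0,0,0,0],[0.5,0,0,0,0,0,0],[0.5,0,0,0,0,0,0],[0.5,0,0,0,0,0,0],[0.5,0,0,0,0,0,0],[0.5,0,-3,0,0,0,0],[0.5,0,-7,0,0,0,0],[0.5,0,-11,0,0,0,0],[0.5,0,-15,0,0,0,0],[0.5,0,-15,0,0,0,0],[0.5,0,-15,0,0,0,0]]'
python3 - <<'E'
from h import *
for n in("scene","top"):
    im=arm.get_image(n); cv2.imwrite(f"pics/{n}3.png",im[:,:,::-1])
yaw=-.073;t=np.radians(35)
Q=R.from_euler("z",yaw)*R.from_euler("y",-t)
T=Rtool(Q.apply([0,0,-1]),Q.apply([1,0,0]));print(T.as_matrix().round(2))
c=np.array([545,233,104.])
go(c+Q.apply([0,0,90]),T)
E
```

```text
clock: 6.82
position: [557.3, -226.9, 214.6]
ee_rot: [0.704, 0.079, -0.074, -0.702]
contact_force: [-0.1, 0.4, -0.4]
gripper_width: 42.4
[[ 0.07  0.57 -0.82]
 [ 1.   -0.04  0.06]
 [ 0.   -0.82 -0.57]]
shift cm [ 3.9   3.33 46.56] turn deg [-30.1 -71.  -22.4] rows>= 11.2
```

View pics/scene3.png

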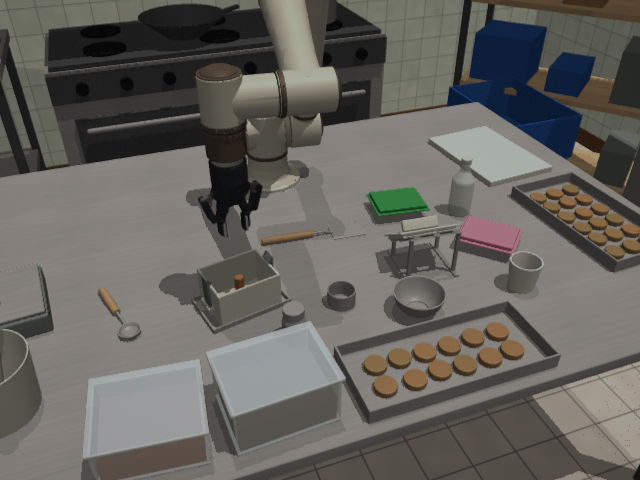

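The stamp stands upright in the box at scene (239,282) and nothing else moved. Next the lid: pre-grasp 90 mm off the handle, tilted 35°.

```bash
python3 -m inch '[[0.7,1,0,12,-7.5,-17.8,-5.6],[0.7,1,0,12,-7.5,-17.8,-5.6],[0.7,1,0,12,-7.5,-17.8,-5.6],[0.7,2,0,24,-15,-35.5,-11.2],[0.7,2,0,24,-15,-35.5,-11.2],[0.7,2,0,24,-15,-35.5,-11.2],[0.7,3.9,3.3,46.6,-30.1,-71,-22.4],[0.7,3.9,3.3,46.6,-30.1,-71,-22.4],[0.7,3.9,3.3,46.6,-30.1,-71,-22.4],[0.7,3.9,3.3,46.6,-30.1,-71,-22.4],[0.7,3.9,3.3,46.6,-30.1,-71,-22.4],[0.7,3.9,3.3,46.6,-30.1,-71,-22.4],[0.7,3.9,3.3,46.6,-30.1,-71,-22.4],[0.7,3.9,3.3,46.6,-30.1,-71,-22.4],[0.7,3.9,3.3,46.6,-30.1,-71,-22.4]]'
cat > look.py <<'E'
from h import *
import sys
k=sys.argv[1]
for n in("scene","top"):
    im=arm.get_image(n)
    u=proj(n,pose()[0])[0]; x,y=max(0,int(u[0])-60),max(0,int(u[1])-50)
    print(n,u.round(1),"crop off",(x,y))
    a=cv2.resize(im[y:y+100,x:x+120],None,fx=6,fy=6,interpolation=cv2.INTER_CUBIC); cv2.imwrite(f"pics/{n}{k}.png",a[:,:,::-1])
print(arm.read_state()["joints"].round(2),arm.read_state()["clock"])
E
python3 look.py 4; python3 - <<'E'
from h import *
yaw=-.073;t=np.radians(35)
Q=R.from_euler("z",yaw)*R.from_euler("y",-t)
T=Rtool(Q.apply([0,0,-1]),Q.apply([1,0,0]))
c=np.array([545,233,104.])
go(c+Q.apply([0,0,10]),T)
E
```

```text
clock: 8.17
position: [492.3, 236.9, 175.1]
ee_rot: [0.649, 0.604, -0.318, -0.337]
contact_force: [1.2, -0.4, 0.1]
gripper_width: 59.5
scene [413.1 188.1] crop off (353, 138)
top [196.2 248.9] crop off (136, 198)
[ 0.58  0.16 -0.96  1.73 -0.36 -2.3 ] 8.2667
shift cm [ 0.11  7.92 -0.05] turn deg [-0.1 -0.  -0.2] rows>= 1.9
```

```bash
sleep 0
```

```text
(no output)
```

View pics/scene4.png

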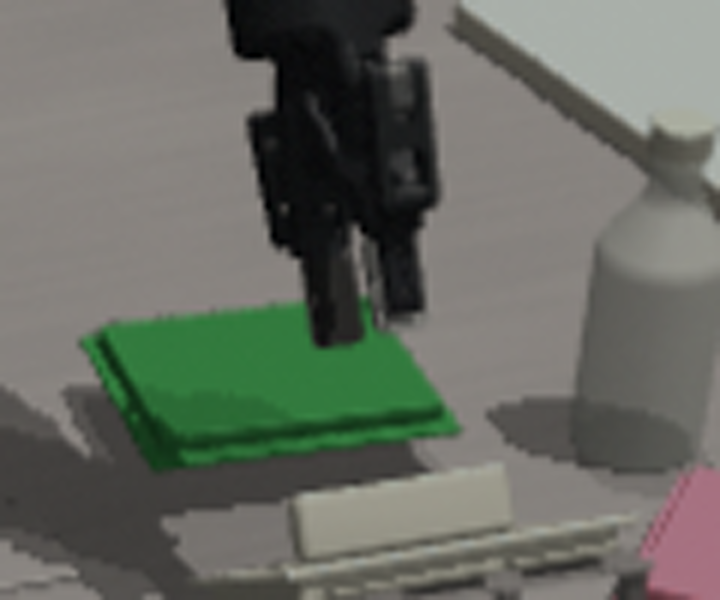

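View pics/top4.png

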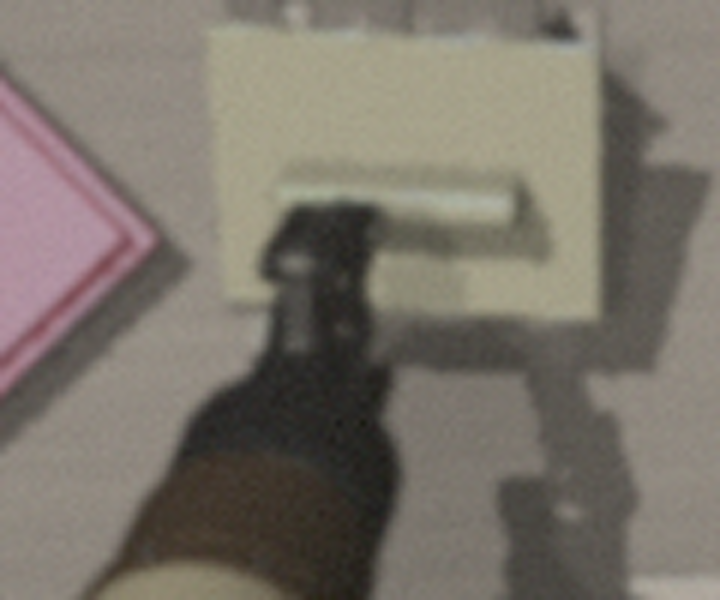

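```bash
python3 - <<'E'
from h import *
p,r=pose()
print(p,arm.read_state()["joint_vel"].round(3))
for n in("scene","top"):
    im=arm.get_image(n)[:,:,::-1].copy()
    u=proj(n,p)[0]; x,y=max(0,int(u[0])-60),max(0,int(u[1])-50)
    a=cv2.resize(im[y:y+100,x:x+120],None,fx=6,fy=6,interpolation=cv2.INTER_CUBIC)
    pts=[[0,0,0],[0,19,0],[0,-54,0],[0,-100,0],[0,0,30],[0,0,-30],[0,19,30],[0,19,-30]]
    for q in pts:
        v=proj(n,p+r.apply(q))[0]; c=((v-[x,y]+.5)*6-.5).astype(int); cv2.circle(a,tuple(int(k) for k in c),4,(0,0,255) if q[2]==0 else (255,0,0) if q[2]>0 else (0,255,255),-1)
    cv2.imwrite(f"pics/{n}5.png",a)
E
```

```text
[493.63810471 235.84810909 176.83521408] [-0.004 -0.012  0.014 -0.009 -0.002 -0.003]
```

```bash
sleep 0
```

```text
(no output)
```

View pics/scene5.png

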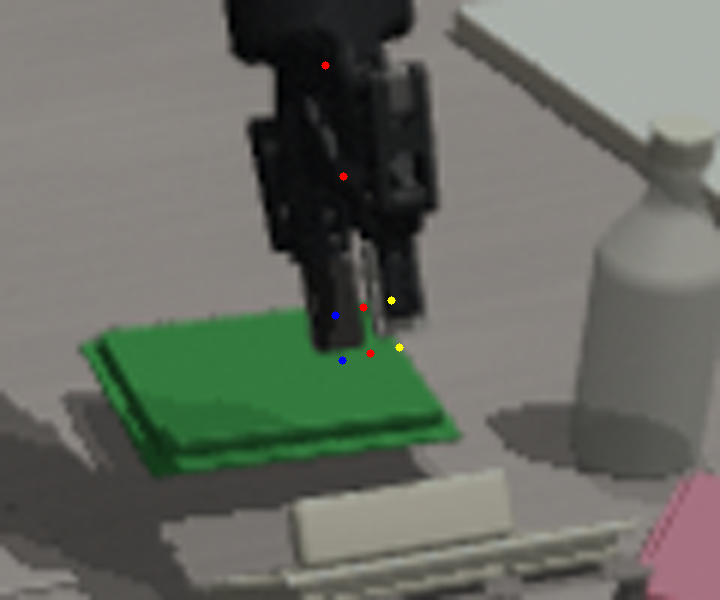

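View pics/top5.png

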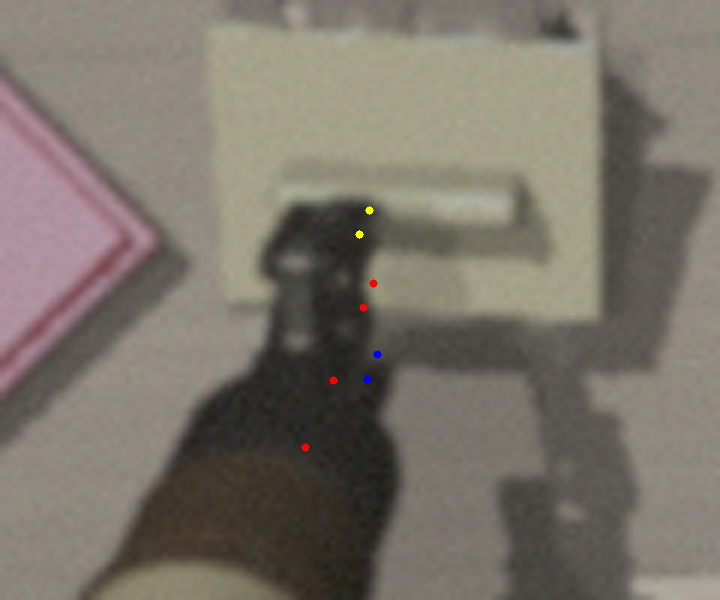

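Projected tool points lie on the gripper in both views; the handle is ahead of the jaws. Advancing along the tool axis.

```bash
python3 -m inch '[[0.7,0,3,0,0,0,0],[0.7,0,5.5,0,0,0,0],[0.7,0,7.3,0,0,0,0],[0.7,0,7.8,0,0,0,0],[0.7,0,7.8,0,0,0,0],[0.7,0,7.8,0,0,0,0],[0.7,0,7.8,0,0,0,0]]'; python3 look.py 6
```

```text
clock: 8.95
position: [538.8, 241.2, 127.4]
ee_rot: [0.653, 0.596, -0.322, -0.339]
contact_force: [-0.5, -0.5, 0.3]
gripper_width: 59.8
scene [422.  213.7] crop off (361, 163)
top [197.8 231.7] crop off (137, 181)
[ 0.43  0.31 -0.89  2.05 -0.33 -2.5 ] 9.05
```

```bash
sleep 0
```

```text
(no output)
```

View pics/scene6.png

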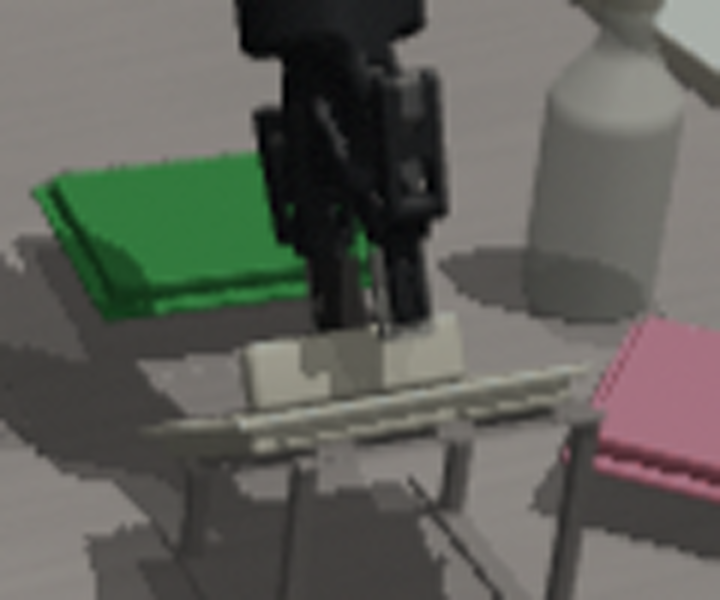

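View pics/top6.png

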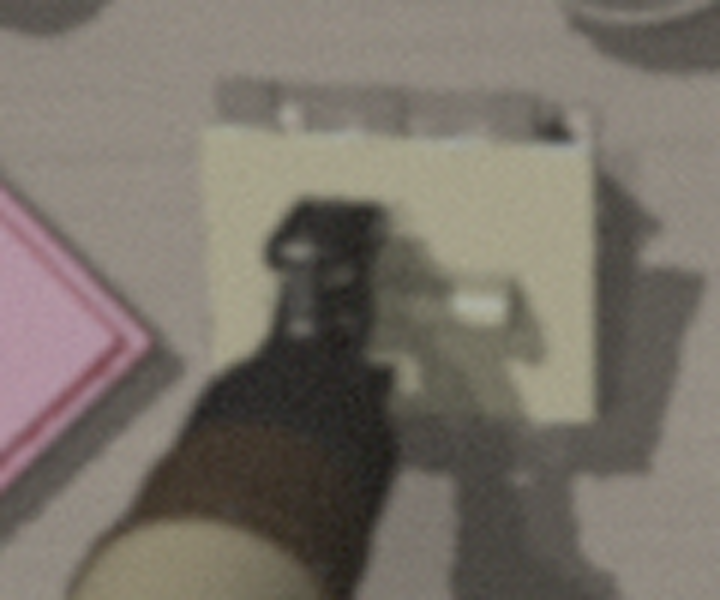

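Joint 4 has reached its 2.05 limit, so the arm stopped about 15 mm short. Nothing is touched. I'll fit a kinematic model to the joint readings and pick a lean along the handle that stays in range.

```bash
cat > kin.py <<'E'
from h import *
# FK chain: z(j1) . up d1, fwd a1 . y(j2) . up a2 . y(-j3) . up a3, fwd d4 . x(s4 j4) . y(s5 j5) . fwd L . x(s6 j6)
def rot(ax,a): return R.from_euler(ax,a)
def fk(q,k,s=(1,-1,1)):
    d1,a1,a2,a3,d4,L=k
    A=rot("z",q[0]);p=A.apply([a1,0,d1])
    A=A*rot("y",q[1]);p=p+A.apply([0,0,a2])
    A=A*rot("y",-q[2]);p=p+A.apply([d4,0,a3])
    A=A*rot("x",s[0]*q[3])*rot("y",s[1]*q[4]);p=p+A.apply([L,0,0])
    A=A*rot("x",s[2]*q[5]);return p,A
E
python3 - <<'E'
from kin import *
import itertools
s=arm.read_state()
D=[(s["joints"],s["position"],R.from_quat(s["ee_rot"])),
(np.array([-1.0364,.3855,.0066,-.0005,-1.194,-.2586]),np.array([170.2,-601.3,250.3]),R.from_quat([-.69966,-.097,.09726,.70115])),
(np.array([.58,.16,-.96,1.73,-.36,-2.3]),np.array([493,236.5,176]),None)]
for sg in itertools.product((1,-1),repeat=3):
    e=[]
    Bs=[fk(q,[0]*6,sg)[1].inv()*r for q,p,r in D if r is not None]
    r=least_squares(lambda k:np.concatenate([fk(q,k,sg)[0]-p for q,p,_ in D]+[(k-[400,50,440,0,450,250])*.005]),[400,50,440,0,450,250])
    print(sg,np.degrees((Bs[0].inv()*Bs[1]).magnitude()).round(1),r.x.round(),np.abs(r.fun[:9]).max().round(1)); 
    if (Bs[0].inv()*Bs[1]).magnitude()<.05: print(Bs[0].as_matrix().round(2))
E
```

```text
(1, 1, 1) 155.1 [-320.  490.  458.   -3. -156.  128.] 137.5
(1, 1, -1) 171.5 [-320.  490.  458.   -3. -156.  128.] 137.5
(1, -1, 1) 38.7 [-380.  385.  385.  162.   15. -131.] 137.5
(1, -1, -1) 124.8 [-380.  385.  385.  162.   15. -131.] 137.5
(-1, 1, 1) 170.3 [ -89.  139.  347.  266.  353. -134.] 137.5
(-1, 1, -1) 161.7 [ -89.  139.  347.  266.  353. -134.] 137.5
(-1, -1, 1) 102.6 [-32. 253. 423.  94. 170. 133.] 137.5
(-1, -1, -1) 0.0 [-32. 253. 423.  94. 170. 133.] 137.5
[[-0.  1.  0.]
 [ 1.  0.  0.]
 [ 0.  0. -1.]]
```

```bash
python3 - <<'E'
from kin import *
s=arm.read_state();print(s["joints"].round(3),s["position"],s["joint_vel"].round(3))
sg=(-1,-1,-1)
D=[(s["joints"],s["position"]),(np.array([-1.0364,.3855,.0066,-.0005,-1.194,-.2586]),np.array([170.2,-601.3,250.3])),
(np.array([.58,.16,-.96,1.73,-.36,-2.3]),np.array([493,236.5,176]))]
for i in range(3):
  q,p=D[i]; 
  a=fk(q,[0]*6,sg)[1].apply([1,0,0]); print(i,a.round(3))
  for L in(100,150,200,250): w=p-L*a; print(L,np.arctan2(w[1],w[0])-q[0])
E
```

```text
[ 0.432  0.306 -0.893  2.052 -0.331 -2.505] [538.87802407 241.31849225 127.66594651] [ 0.     0.003  0.003 -0.    -0.    -0.   ]
0 [ 0.56  -0.059 -0.826]
100 0.04152987702600047
150 0.0711764250680797
200 0.10358541550285366
250 0.13908328737548253
1 [-0.001  0.002 -1.   ]
100 -0.2585443307688122
150 -0.2585372639012744
200 -0.25853019946627764
250 -0.2585231374625665
2 [ 0.574 -0.04  -0.818]
100 -0.07557494382330343
150 -0.04261166571950803
200 -0.00619141290204861
250 0.03414621698255438
```

```bash
cat > kin.py <<'E'
from h import *
def rot(ax,a): return R.from_euler(ax,a)
B=R.from_matrix([[0,1,0],[1,0,0],[0,0,-1]])
def fk(q,k):
    d1,a1,a2,a3,d4,L,e=k
    A=rot("z",q[0]);p=A.apply([a1,0,d1])
    A=A*rot("y",q[1]);p=p+A.apply([0,0,a2])
    A=A*rot("y",-q[2]);p=p+A.apply([d4,0,a3])
    A=A*rot("x",-q[3])*rot("y",-q[4]);p=p+A.apply([L,e,0])
    A=A*rot("x",-q[5]);return p,A*B
LO=np.array([-3.14,-1.21,-1.07,-3.16,-2.99,-3.1]);HI=np.array([3.14,2.06,1.41,2.05,-.16,3.1])
def ik(p,T,k,q0):
    f=lambda q:np.r_[fk(q,k)[0]-p,(fk(q,k)[1].inv()*T).as_rotvec()*300,1e-3*(q-q0)]
    r=least_squares(f,np.clip(q0,LO+.01,HI-.01),bounds=(LO,HI));return r.x,np.abs(r.fun[:6]).max()
E
python3 - <<'E'
from kin import *
s=arm.read_state()
D=[(s["joints"],s["position"]),(np.array([-1.0364,.3855,.0066,-.0005,-1.194,-.2586]),np.array([170.2,-601.3,250.3])),
(np.array([.58,.16,-.96,1.73,-.36,-2.3]),np.array([493,236.5,176]))]
k0=[245,0,540,0,540,300,150]
r=least_squares(lambda k:np.concatenate([fk(q,k)[0]-p for q,p in D]+[(k-k0)*.02]),k0)
print(r.x.round(1),r.fun[:9].round(1)); np.save("k.npy",r.x)
E
```

```text
[ 163.7   -3.8  565.1    0.7  426.1  280.1 -159.7] [-0.6 -0.8 -1.7  0.2  0.  -0.1  0.5  0.6  1.9]
```

```bash
cat > srch.py <<'E'
from kin import *
k=np.load("k.npy");q0=arm.read_state()["joints"]
def tgt(Q,c,phi,h,s):
    # approach dir = -z rotated about lid x by phi ; TCP offset h along -approach
    Qp=Q*R.from_euler("x",phi); a=Qp.apply([0,0,-1]);z=s*Qp.apply([1,0,0])
    return c+Q.apply([0,0,0])-a*h, R.from_matrix(np.c_[np.cross(a,z),a,z])
Ql=R.from_euler("z",-.073)*R.from_euler("y",-np.radians(35)); cl=np.array([545,233,104.])
Qb=R.from_euler("z",.217); cb=np.array([556.5,-226.5,108.])
if __name__=="__main__":
    rng=np.random.default_rng(0)
    for s in(1,-1):
        for phi in(-25,-15,-8,0,8,15,25):
            sols=[]
            for i in range(14):
                q,e=ik(*tgt(Ql,cl,np.radians(phi),10,s),k,q0 if i==0 else rng.uniform(LO,HI))
                if e<1 and not any(np.abs(q-u).max()<.1 for u in sols): sols.append(q)
            for q in sols: print(s,phi,q.round(2),"margin",np.minimum(q-LO,HI-q).min().round(2))
E
python3 srch.py
```

```text
1 -25 [ 0.85  0.47 -0.74  1.17 -0.81  1.05] margin 0.33
1 -15 [ 0.72  0.4  -0.84  1.46 -0.62  0.91] margin 0.23
1 -8 [ 0.57  0.36 -0.89  1.77 -0.48  0.76] margin 0.18
-1 -25 [ 0.85  0.47 -0.74  1.17 -0.81 -2.1 ] margin 0.33
-1 -15 [ 0.72  0.4  -0.84  1.46 -0.62 -2.23] margin 0.23
-1 -8 [ 0.57  0.36 -0.89  1.77 -0.48 -2.38] margin 0.18
```

```bash
python3 - <<'E'
from srch import *
ph=np.radians(-15)
q=q0
def show(n,t):
    global q
    q,e=ik(*t,k,q);print(n,q.round(2),round(e,1),"m",np.minimum(q-LO,HI-q).min().round(2),t[0].round())
show("pre",tgt(Ql,cl,ph,60,-1)); show("grasp",tgt(Ql,cl,ph,10,-1))
show("out",tgt(Ql,cl+Ql.apply([0,0,60]),ph,10,-1))
for f in np.linspace(0,1,7):
    Q=R.from_euler("z",-.073+f*.29)*R.from_euler("y",-np.radians(35*(1-f)))
    show(f"m{f:.2f}",tgt(Q,(1-f)*(cl+Ql.apply([0,0,80]))+f*(cb+[0,0,80]),ph,10,-1))
show("home",tgt(Qb,cb,ph,10,-1))
p,T=tgt(Ql,cl,ph,10,-1)
go(tgt(Ql,cl,ph,75,-1)[0],T); go(p,T)
E
```

```text
pre [ 0.85  0.33 -0.82  1.23 -0.69 -2.1 ] 0.0 m 0.25 [513. 251. 151.]
grasp [ 0.72  0.4  -0.84  1.46 -0.62 -2.23] 0.0 m 0.23 [540. 236. 112.]
out [ 0.85  0.29 -0.84  1.22 -0.69 -2.08] 0.0 m 0.23 [505. 238. 161.]
m0.00 [ 0.89  0.26 -0.83  1.14 -0.72 -2.03] 0.0 m 0.24 [494. 239. 177.]
m0.17 [ 0.74  0.19 -0.86  1.08 -0.62 -1.77] 0.0 m 0.21 [504. 162. 181.]
m0.33 [ 0.59  0.16 -0.84  0.91 -0.57 -1.41] 0.0 m 0.23 [514.  85. 185.]
m0.50 [ 0.45  0.16 -0.75  0.69 -0.58 -0.99] 0.0 m 0.32 [525.   7. 188.]
m0.67 [ 0.29  0.2  -0.63  0.5  -0.65 -0.58] 0.0 m 0.44 [535. -70. 191.]
m0.83 [ 0.14  0.25 -0.5   0.39 -0.75 -0.26] 0.0 m 0.57 [ 546. -147.  195.]
m1.00 [-0.01  0.33 -0.36  0.34 -0.85 -0.  ] 0.0 m 0.69 [ 556. -224.  198.]
home [-0.01  0.42 -0.48  0.43 -0.65 -0.11] 0.0 m 0.49 [ 556. -224.  118.]
shift cm [ 1.07 -4.93  0.87] turn deg [-0.7  0.2 14. ] rows>= 2.0
shift cm [-0.5   1.38  0.79] turn deg [-0.7  0.2 14. ] rows>= 2.0
```

```bash
python3 -m inch '[[0.7,0,-2,0,0,0,0],[0.7,0.5,-5,0.4,0,0,5],[0.7,1,-5,0.9,-0.7,0.2,14],[0.7,1,-5,0.9,-0.7,0.2,14],[0.7,1,-5,0.9,-0.7,0.2,14],[0.7,1,-5,0.9,-0.7,0.2,14],[0.7,1,-5,0.9,-0.7,0.2,14]]'
python3 - <<'E'
from srch import *
ph=np.radians(-15)
print(q0.round(2))
p,T=tgt(Ql,cl,ph,11,-1); go(p,T)
E
```

```text
clock: 9.63
position: [504.2, 257.4, 163.3]
ee_rot: [0.722, 0.516, -0.356, -0.294]
contact_force: [-1.2, -0.5, -0.4]
gripper_width: 59.7
[ 0.89  0.31 -0.81  1.18 -0.71 -2.07]
shift cm [-0.2   6.5  -0.07] turn deg [0.  0.1 0.2] rows>= 1.6
```

```bash
python3 -m inch '[[0.7,0,2.5,0,0,0,0],[0.7,-0.1,4.5,0,0,0,0],[0.7,-0.1,5.8,0,0,0,0],[0.7,-0.2,6.5,0,0,0,0],[0.7,-0.2,6.5,0,0,0,0],[0.7,-0.2,6.5,0,0,0,0],[0.7,-0.2,6.5,0,0,0,0]]'; python3 look.py 7
```

```text
clock: 10.22
position: [539.3, 232.3, 112.5]
ee_rot: [0.723, 0.513, -0.356, -0.295]
contact_force: [-0.4, 0.6, 0.7]
gripper_width: 59.8
scene [418.4 219.6] crop off (358, 169)
top [202.5 232.4] crop off (142, 182)
[ 0.71  0.39 -0.85  1.47 -0.62 -2.24] 10.3167
```

```bash
sleep 0
```

```text
(no output)
```

View pics/scene7.png

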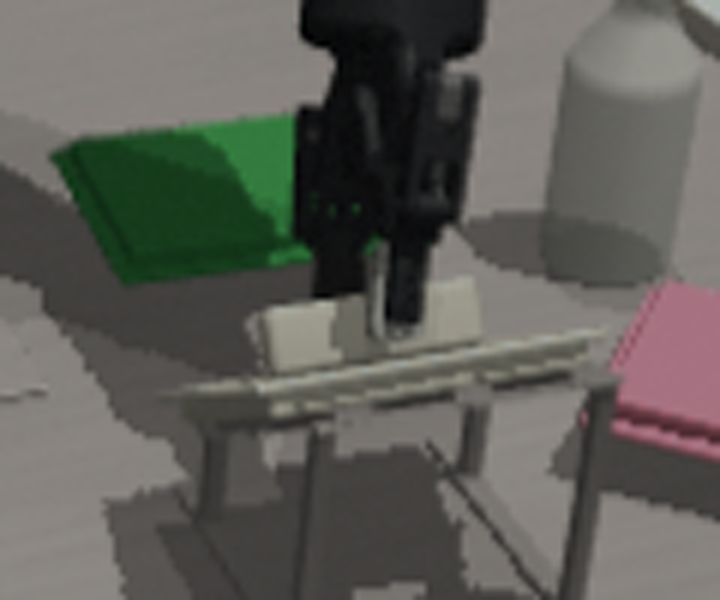

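View pics/top7.png

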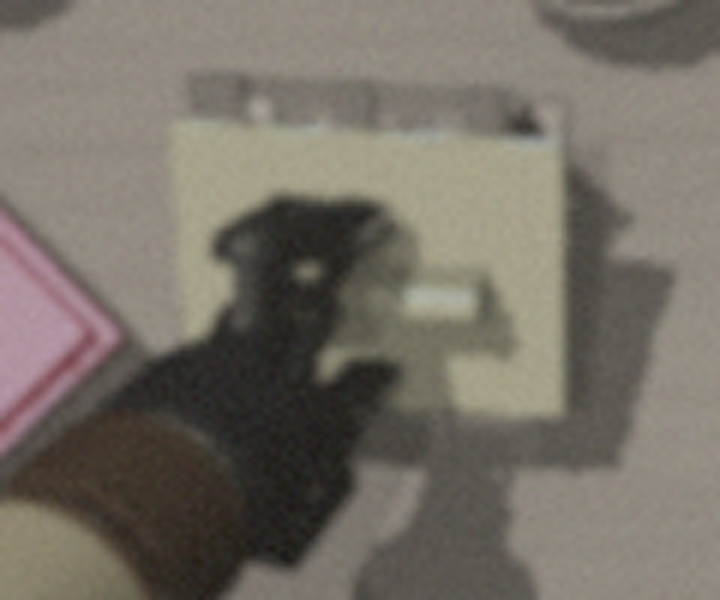

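The fingers straddle the handle: one in front at scene crop (405,310), one behind at (340,270). Closing.

```bash
python3 -m inch '[[0.4,0,0,0,0,0,0],[0.2,0,0,0,0,0,0],[0,0,0,0,0,0,0],[0,0,0,0,0,0,0],[0,0,0,0,0,0,0],[0,0,0,0,0,0,0],[0,0,0,0,0,0,0],[0,0,0,0,0,0,0],[0,0,0,0,0,0,0]]'; python3 look.py 8
```

```text
clock: 11.07
position: [541.0, 233.8, 114.2]
ee_rot: [0.724, 0.514, -0.354, -0.294]
contact_force: [3.8, 0.3, 5.1]
gripper_width: 12.8
scene [419.2 219.4] crop off (359, 169)
top [202.1 231.5] crop off (142, 181)
[ 0.71  0.39 -0.85  1.48 -0.62 -2.24] 11.1667
```

```bash
sleep 0
```

```text
(no output)
```

View pics/scene8.png

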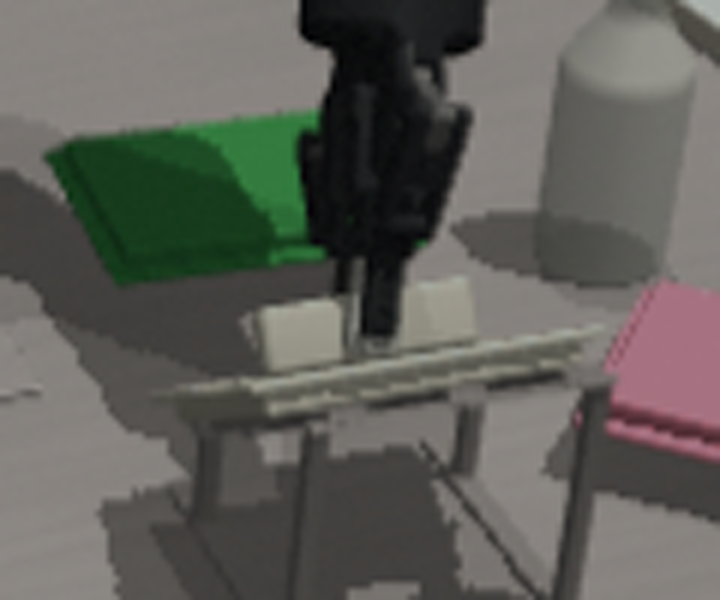

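Gripped near the handle's centre (width 12.8). Lifting off along the lid normal.

```bash
python3 - <<'E'
from srch import *
p,r=pose(); go(p+Ql.apply([0,0,80]))
E
```

```text
shift cm [-2.08 -7.73 -0.03] turn deg [0. 0. 0.] rows>= 1.9
```

```bash
python3 -m inch '[[0,-0.2,-0.8,0,0,0,0],[0,-0.5,-1.8,0,0,0,0],[0,-0.9,-3.2,0,0,0,0],[0,-1.4,-5.2,0,0,0,0],[0,-2.1,-7.7,0,0,0,0],[0,-2.1,-7.7,0,0,0,0],[0,-2.1,-7.7,0,0,0,0],[0,-2.1,-7.7,0,0,0,0]]'; python3 look.py 9
python3 - <<'E'
from srch import *
ph=np.radians(-15)
p,T=tgt(Qb,cb+[0,0,60],ph,11,-1);go(p,T)
Q=R.from_euler("z",.07)*R.from_euler("y",-np.radians(17))
p,T=tgt(Q,[548,30,190],ph,11,-1);go(p,T)
E
```

```text
clock: 11.83
position: [493.1, 236.2, 176.3]
ee_rot: [0.723, 0.513, -0.357, -0.295]
contact_force: [-0.5, 0.4, -1.1]
gripper_width: 13.3
scene [413.  188.1] crop off (353, 138)
top [196.4 249.1] crop off (136, 199)
[ 0.88  0.26 -0.84  1.15 -0.72 -2.04] 11.9333
shift cm [-42.39  16.94  -8.06] turn deg [ 29.2 -24.6  -5.2] rows>= 11.1
shift cm [-18.7    6.92  -6.82] turn deg [ 15.2 -11.8  -3.8] rows>= 5.1
```

```bash
sleep 0
```

```text
(no output)
```

View pics/scene9.png

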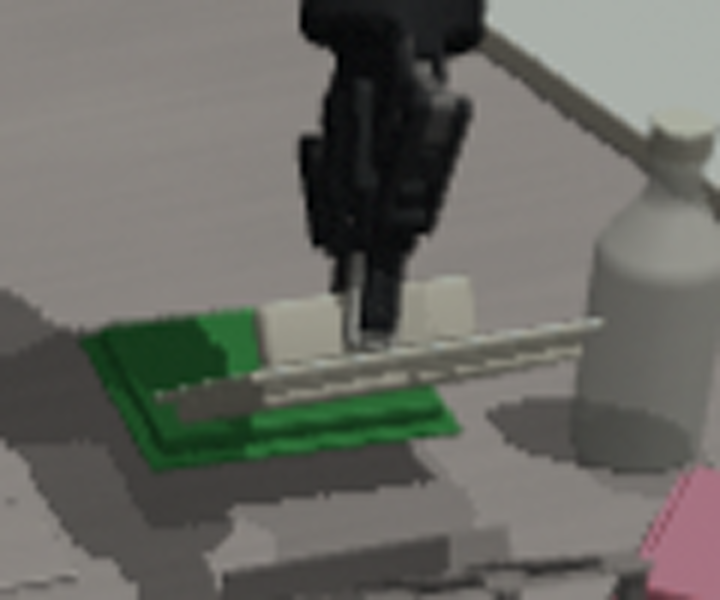

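The lid is in the grip and off the rack. Moving it level over the box.

```bash
python3 -m inch '[[0,-6,1.5,-2.5,5,-4,-1.3],[0,-6,1.5,-2.5,5,-4,-1.3],[0,-12,4,-4.8,10,-8,-2.6],[0,-12,4,-4.8,10,-8,-2.6],[0,-18.7,6.9,-6.8,15.2,-11.8,-3.8],[0,-18.7,6.9,-6.8,15.2,-11.8,-3.8],[0,-26,9.5,-7.2,20,-16,-4.2],[0,-26,9.5,-7.2,20,-16,-4.2],[0,-34,13,-7.6,24.6,-20.3,-4.7],[0,-34,13,-7.6,24.6,-20.3,-4.7],[0,-42.4,16.9,-8.1,29.2,-24.6,-5.2],[0,-42.4,16.9,-8.1,29.2,-24.6,-5.2],[0,-42.4,16.9,-8.1,29.2,-24.6,-5.2],[0,-42.4,16.9,-8.1,29.2,-24.6,-5.2],[0,-42.4,16.9,-8.1,29.2,-24.6,-5.2]]'; python3 - <<'E'
from srch import *
for n in("scene","top"):
    im=arm.get_image(n)
    x,y=(175,195) if n=="scene" else (340,165)
    print(n); a=cv2.resize(im[y:y+100,x:x+120],None,fx=6,fy=6,interpolation=cv2.INTER_CUBIC); cv2.imwrite(f"pics/{n}10.png",a[:,:,::-1])
ph=np.radians(-15)
p,T=tgt(Qb,cb+[0,0,60],ph,11,-1);go(p,T)
E
```

```text
clock: 13.18
position: [554.8, -226.5, 177.7]
ee_rot: [-0.511, -0.487, 0.604, 0.37]
contact_force: [-0.5, 1.2, -2.5]
gripper_width: 12.8
scene
top
shift cm [-0.    0.03 -0.01] turn deg [-0.  -0.1  0.1] rows>= 0.0
```

```bash
sleep 0
```

```text
(no output)
```

View pics/scene10.png

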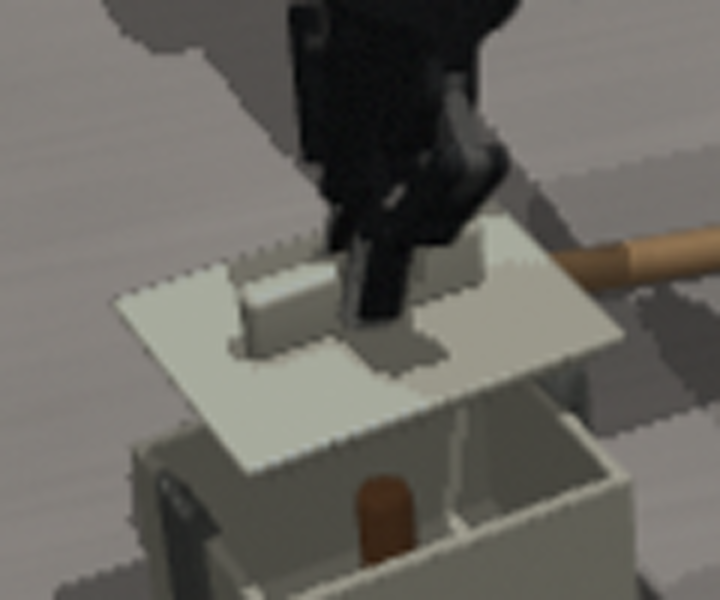

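View pics/top10.png

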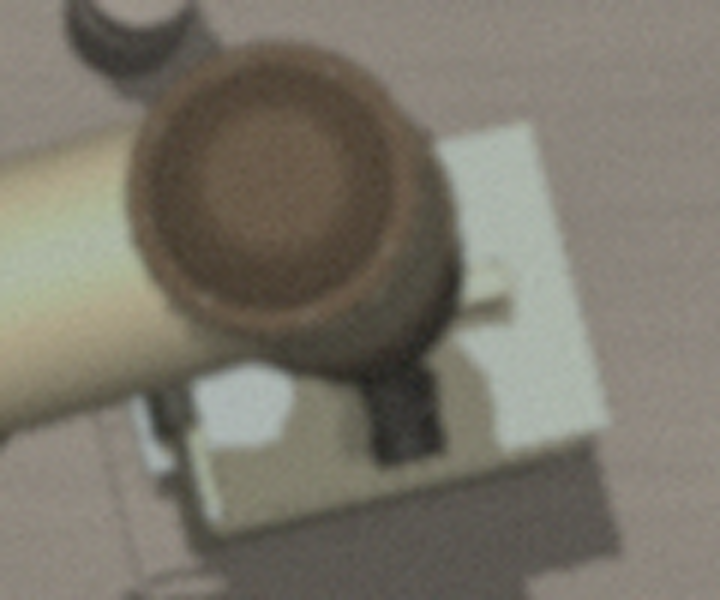

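```bash
cat > fitlid.py <<'E'
from h import *
def fitlid(obs,x0=(556,-226,168,.217,0,0),w=(0,0,.05,0,0,0)):
    f=lambda q,X:R.from_euler("ZYX",q[3:6]).apply(X)+q[:3]
    x0=np.array(x0,float)
    g=lambda q:np.concatenate([(proj(n,f(q,X))-u).ravel() for n,X,u in obs])
    r=least_squares(lambda q:np.r_[g(q),(q-x0)*np.array(w)],x0);print(r.x.round(3),"res",g(r.x).round(1));return r.x
E
python3 - <<'E'
from fitlid import *
s=uncrop([(115,300),(627,331),(251,468),(502,210)],6,(175,195));sX=np.array([(-60,-75,-14),(60,75,-14),(60,-75,-14),(-60,75,-14)])
t=uncrop([(533,122),(608,426)],6,(340,165));tX=np.array([(60,-75,-14),(-60,-75,-14)])
W=(0,0,.3,0,60,60)
fitlid([("scene",sX,s)],w=W);fitlid([("scene",sX,s)],w=(0,0,.3,0,6,6));fitlid([("top",tX,t)],w=W);fitlid([("scene",sX,s),("top",tX,t)],w=W)
E
```

```text
[ 5.57202e+02 -2.24336e+02  1.67146e+02  1.73000e-01 -2.90000e-02
 -1.20000e-02] res [ 1.3  0.4  1.2  2.1 -0.9  0.1 -1.6 -3. ]
[ 5.58294e+02 -2.24601e+02  1.68106e+02  1.75000e-01 -7.70000e-02
 -2.60000e-02] res [ 1.3  1.3  1.2  1.4 -1.1 -1.2 -1.5 -1.4]
[ 5.56987e+02 -2.22778e+02  1.67887e+02  1.88000e-01  1.00000e-03
  0.00000e+00] res [-0.1 -0.3  0.1  0.3]
[ 5.56860e+02 -2.23719e+02  1.66739e+02  1.80000e-01 -2.70000e-02
 -1.30000e-02] res [ 1.5  0.5  1.5  2.  -0.3  0.2 -1.7 -3.   0.8 -0.3  0.2  0.5]
```

```bash
python3 - <<'E'
from h import *
im=arm.get_image("scene")
a=cv2.resize(im[220:280,190:290],None,fx=8,fy=8,interpolation=cv2.INTER_CUBIC); cv2.imwrite("pics/scene11.png",a[:,:,::-1])
E
sleep 0
```

```text
(no output)
```

View pics/scene11.png

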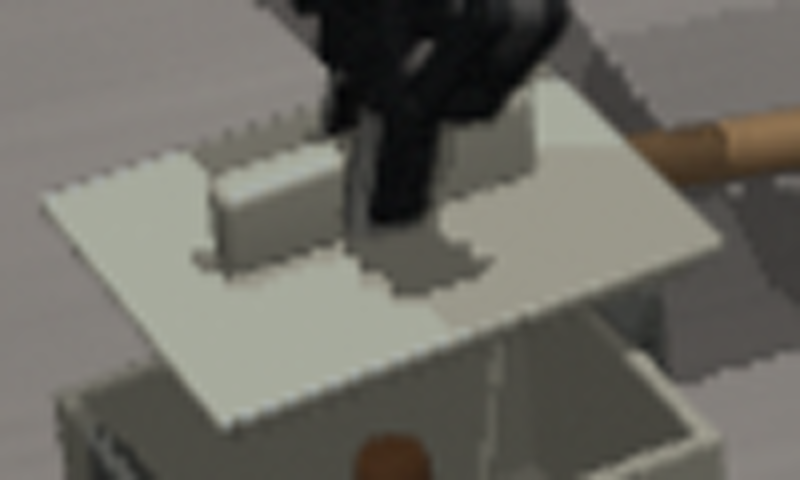

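```bash
python3 - <<'E'
from fitlid import *
s=uncrop([(45,198),(722,239),(222,424)],8,(190,220));sX=np.array([(-60,-75,-14),(60,75,-14),(60,-75,-14)])
t=uncrop([(533,122),(608,426)],6,(340,165));tX=np.array([(60,-75,-14),(-60,-75,-14)])
W=(0,0,.3,0,60,60)
fitlid([("scene",sX,s)],w=W);fitlid([("scene",sX,s)],w=(0,0,.3,0,6,6));fitlid([("top",tX,t)],w=W);fitlid([("scene",sX,s),("top",tX,t)],w=W)
E
```

```text
[ 5.52236e+02 -2.23168e+02  1.67310e+02  2.09000e-01 -1.00000e-03
  3.00000e-03] res [-0.5 -0.1  0.6  0.1 -0.1 -0.1]
[ 5.52085e+02 -2.23143e+02  1.67338e+02  2.03000e-01 -2.00000e-03
  1.30000e-02] res [-0.3 -0.   0.6 -0.1 -0.3  0. ]
[ 5.56987e+02 -2.22778e+02  1.67887e+02  1.88000e-01  1.00000e-03
  0.00000e+00] res [-0.1 -0.3  0.1  0.3]
[ 5.55262e+02 -2.23275e+02  1.69001e+02  2.03000e-01 -4.00000e-03
  4.00000e-03] res [-0.3 -0.   0.9  0.3 -0.2  0.  -0.2 -0.   0.6  0.4]
```

```bash
python3 - <<'E'
from srch import *
p,r=pose(); c=p+r.apply([0,11,0]);dR=R.from_euler("z",.01)
p2=c+dR.apply(p-c)+[1.1,-2.8,-37]
go(p2,dR*r)
E
```

```text
shift cm [ 0.67  3.65 -0.04] turn deg [-0.1 -0.6 -0. ] rows>= 0.9
```

```bash
python3 -m inch '[[0,0.2,1.5,0,0,-0.3,0],[0,0.4,2.6,0,-0.1,-0.6,0],[0,0.6,3.3,0,-0.1,-0.6,0],[0,0.67,3.65,-0.04,-0.1,-0.6,0],[0,0.67,3.65,-0.04,-0.1,-0.6,0],[0,0.67,3.65,-0.04,-0.1,-0.6,0],[0,0.67,3.65,-0.04,-0.1,-0.6,0]]'
cat > look2.py <<'E'
from h import *
import sys
for n in("scene","top"):
    im=arm.get_image(n)
    x,y=(185,235) if n=="scene" else (345,175)
    a=cv2.resize(im[y:y+70,x:x+100],None,fx=8,fy=8,interpolation=cv2.INTER_CUBIC) if n=="scene" else cv2.resize(im[y:y+75,x:x+100],None,fx=8,fy=8,interpolation=cv2.INTER_CUBIC); cv2.imwrite(f"pics/{n}{sys.argv[1]}.png",a[:,:,::-1])
E
python3 look2.py 12
```

```text
clock: 13.92
position: [558.1, -225.5, 143.8]
ee_rot: [-0.509, -0.492, 0.606, 0.363]
contact_force: [0.0, 0.3, -2.4]
gripper_width: 13.0
```

```bash
sleep 0
```

```text
(no output)
```

View pics/scene12.png

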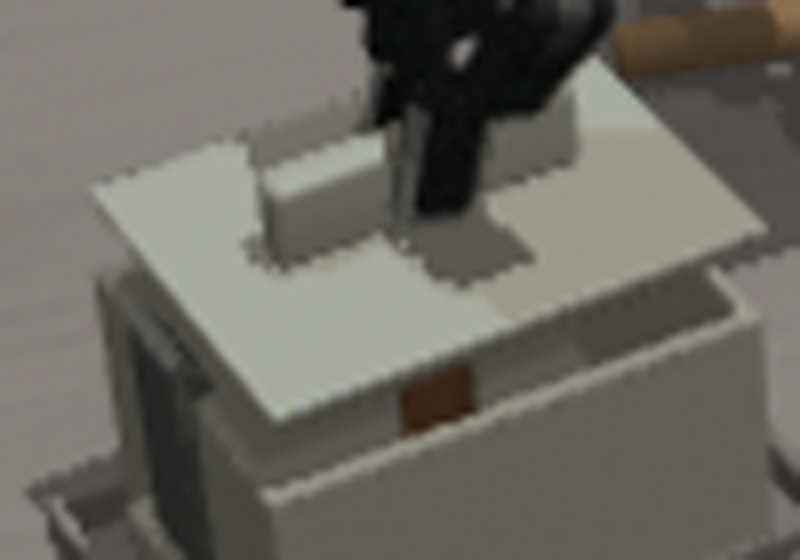

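View pics/top12.png

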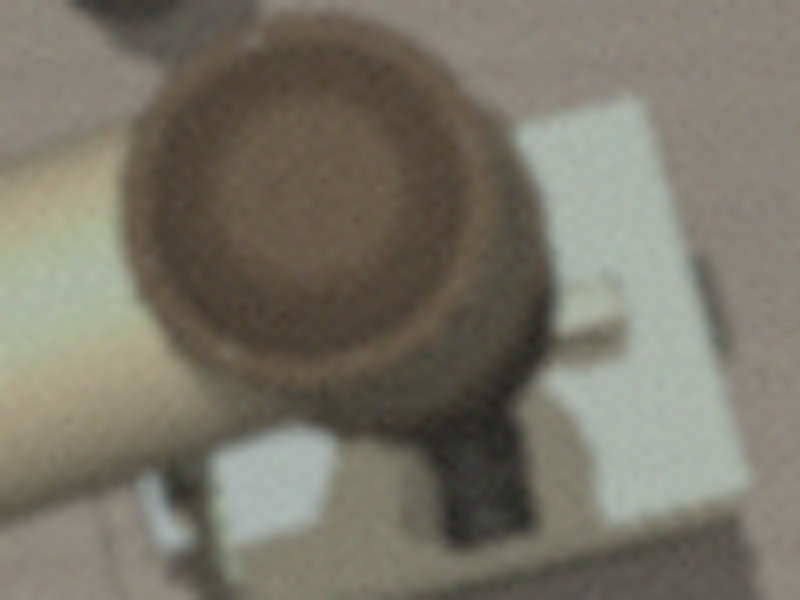

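```bash
cat > f12.py <<'E'
from fitlid import *
s=uncrop([(93,188),(767,230),(275,417)],8,(185,235));sX=np.array([(-60,-75,-14),(60,75,-14),(60,-75,-14)])
t=uncrop([(637,95),(751,485)],8,(345,175));tX=np.array([(60,-75,-14),(-60,-75,-14)])
for z in (131,133,135):
    x0=(556,-226,z,.217,0,0)
    W=(0,0,3,0,60,60)
    fitlid([("scene",sX,s)],w=W,x0=x0);fitlid([("top",tX,t)],w=W,x0=x0)
fitlid([("scene",sX,s),("top",tX,t)],w=(0,0,0,0,60,60),x0=x0)
bs=uncrop([(762,318),(270,500)],8,(185,235)); print(proj("scene",R.from_euler("z",.217).apply([(60,75,90),(60,-75,90)])+[556.6,-226.5,0]),bs)
E
python3 f12.py; python3 - <<'E'
from h import *
print(pose()[0])
E
```

```text
[ 5.53866e+02 -2.24606e+02  1.30997e+02  2.18000e-01  0.00000e+00
 -0.00000e+00] res [-0.2  0.   0.3 -0.1 -0.1  0. ]
[ 5.59089e+02 -2.23484e+02  1.30999e+02  2.31000e-01  1.00000e-03
  0.00000e+00] res [-0.1 -0.3  0.1  0.3]
[ 5.56430e+02 -2.25038e+02  1.32996e+02  2.18000e-01 -0.00000e+00
  0.00000e+00] res [-0.2 -0.   0.4 -0.1 -0.2  0. ]
[ 5.58750e+02 -2.23065e+02  1.32999e+02  2.31000e-01  1.00000e-03
  0.00000e+00] res [-0.1 -0.3  0.1  0.3]
[ 5.58993e+02 -2.25469e+02  1.34994e+02  2.18000e-01 -0.00000e+00
  0.00000e+00] res [-0.3 -0.1  0.5 -0.1 -0.2  0.1]
[ 5.58410e+02 -2.22647e+02  1.34998e+02  2.31000e-01  1.00000e-03
  0.00000e+00] res [-0.1 -0.4  0.1  0.4]
[ 5.58411e+02 -2.24447e+02  1.34083e+02  2.25000e-01  1.00000e-03
 -1.00000e-03] res [ 0.   0.1  0.9 -0.1  0.5  0.2  0.8 -0.1  0.7  0.6]
[[280.73415123 273.80347176]
 [219.43501102 297.47020893]] [[279.8125 274.3125]
 [218.3125 297.0625]]
[ 557.91303261 -225.69661944  143.72985085]
```

```bash
python3 - <<'E'
from srch import *
p,r=pose(); c=p+r.apply([0,10,0]);dR=R.from_euler("z",-.005)
go(c+dR.apply(p-c)+[-1.5,-2.3,-9],dR*r)
E
```

```text
shift cm [0.05 0.92 0.2 ] turn deg [0.1 0.3 0. ] rows>= 0.2
```

```bash
python3 -m inch '[[0,0.03,0.3,0.1,0.1,0.3,0],[0,0.05,0.6,0.2,0.1,0.3,0],[0,0.05,0.92,0.2,0.1,0.3,0],[0,0.05,0.92,0.2,0.1,0.3,0],[0,0.05,0.92,0.2,0.1,0.3,0]]'
python3 look2.py 13
```

```text
clock: 14.43
position: [555.6, -228.3, 133.6]
ee_rot: [-0.509, -0.49, 0.605, 0.366]
contact_force: [0.6, -0.2, -0.4]
gripper_width: 13.0
```

```bash
sleep 0
```

```text
(no output)
```

View pics/scene13.png

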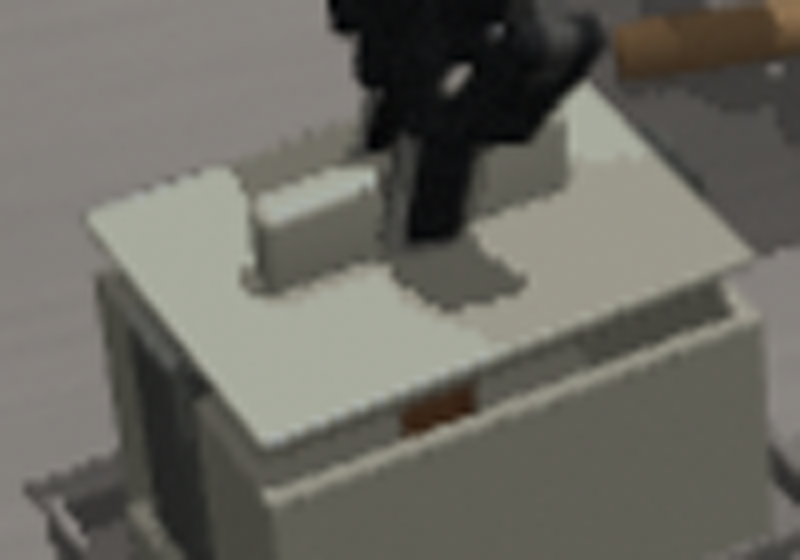

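View pics/top13.png

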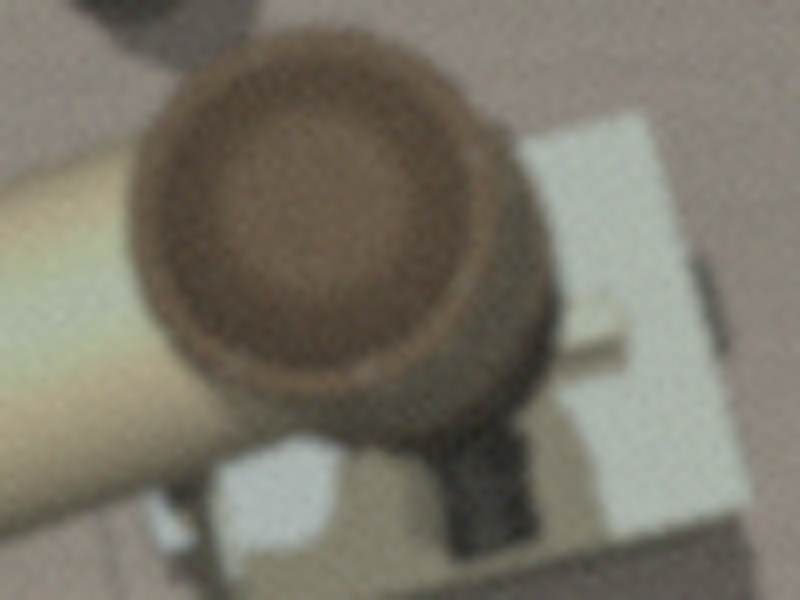

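```bash
cat > f13.py <<'E'
from fitlid import *
import sys
S,T,z0=eval(sys.argv[1])
s=uncrop(S,8,(185,235));sX=np.array([(-60,-75,-14),(60,75,-14),(60,-75,-14)])
t=uncrop(T,8,(345,175));tX=np.array([(60,-75,-14),(-60,-75,-14)])
x0=(556,-226,z0,.217,0,0);W=(0,0,3,0,60,60)
a=fitlid([("scene",sX,s)],w=W,x0=x0);b=fitlid([("top",tX,t)],w=W,x0=x0)
c=fitlid([("scene",sX,s),("top",tX,t)],w=(0,0,0,0,60,60),x0=x0)
for n,l,bx in(("sc",a,(557.3,-227.8,.211)),("top",b,(556.4,-225.2,.22)),("both",c,(556.6,-226.5,.217))):
    d=l[:2]-bx[:2];print(n,"world off",d.round(1),"box off",R.from_euler("z",-.217).apply([*d,0])[:2].round(1),"yaw",(l[3]-bx[2]).round(3))
print(pose()[0])
E
python3 f13.py "[(85,218),(755,255),(263,444)],[(641,112),(751,502)],124.5"
```

```text
[ 5.56272e+02 -2.28818e+02  1.24495e+02  2.18000e-01 -3.00000e-03
  2.00000e-03] res [-0.4 -0.3  0.4  0.1 -0.   0.1]
[ 5.55868e+02 -2.25011e+02  1.24499e+02  2.22000e-01  0.00000e+00
  0.00000e+00] res [-0.1 -0.3  0.1  0.2]
[ 5.55355e+02 -2.27464e+02  1.23208e+02  2.22000e-01 -3.00000e-03
  2.00000e-03] res [ 0.1 -0.1  0.9  0.1  0.7  0.2  0.9  0.   1.   0.5]
sc world off [-1. -1.] box off [-1.2 -0.8] yaw 0.007
top world off [-0.5  0.2] box off [-0.5  0.3] yaw 0.002
both world off [-1.2 -1. ] box off [-1.4 -0.7] yaw 0.005
[ 555.97702065 -228.21855815  133.94721278]
```

```bash
python3 - <<'E'
from srch import *
p,r=pose(); go(p+[.8,.4,0]);go(p+[.8,.4,-5]);go(p+[.8,.4,-9]);go(p+[0.8,.4,-16])
E
```

```text
shift cm [ 0.02 -0.01 -0.09] turn deg [0. 0. 0.] rows>= 0.0
shift cm [ 0.15  0.48 -0.09] turn deg [0. 0. 0.] rows>= 0.1
shift cm [ 0.25  0.86 -0.09] turn deg [0. 0. 0.] rows>= 0.2
shift cm [ 0.43  1.54 -0.09] turn deg [0. 0. 0.] rows>= 0.4
```

```bash
python3 -m inch '[[0,0,0,-0.1,0,0,0],[0,0.08,0.25,-0.1,0,0,0],[0,0.15,0.48,-0.1,0,0,0],[0,0.2,0.67,-0.1,0,0,0],[0,0.25,0.86,-0.1,0,0,0],[0,0.25,0.86,-0.1,0,0,0],[0,0.25,0.86,-0.1,0,0,0]]'; python3 look2.py 14; python3 - <<'E'
from h import *
s=arm.read_state();print(s["contact_force"],s["wrist_torque"],s["position"])
E
```

```text
clock: 15.12
position: [558.1, -227.8, 126.3]
ee_rot: [-0.51, -0.491, 0.605, 0.364]
contact_force: [0.3, 0.3, 5.5]
gripper_width: 12.6
[-0.30287862  0.29817789  6.853404  ] [ 0.07157302 -0.01712891 -0.006879  ] [ 558.12597784 -227.79711293  126.33273901]
```

```bash
sleep 0
```

```text
(no output)
```

View pics/scene14.png

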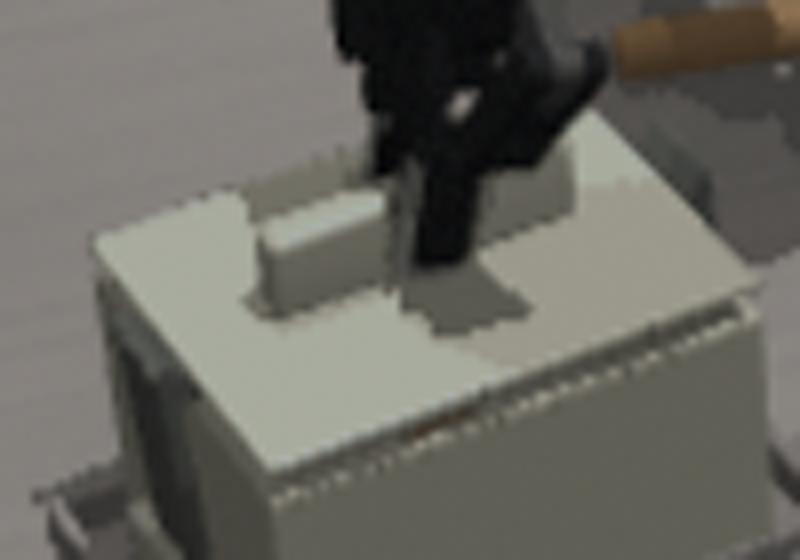

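View pics/top14.png

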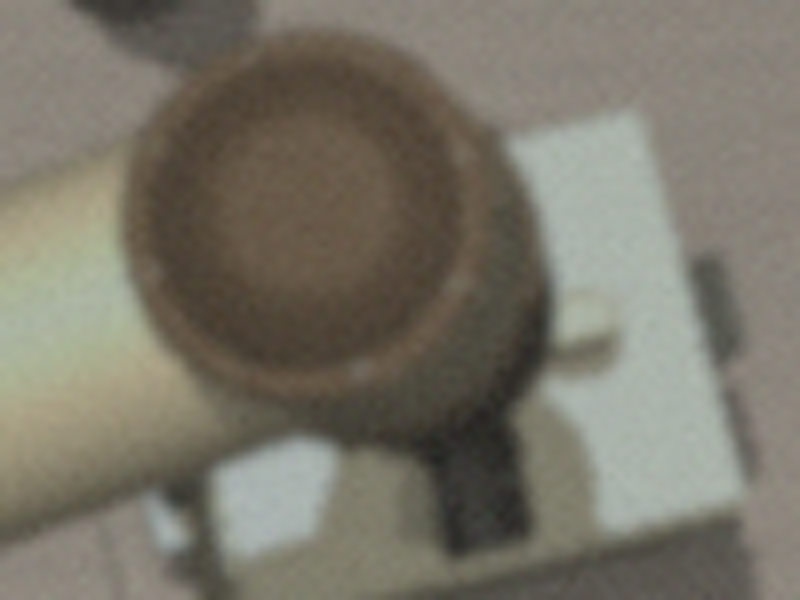

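```bash
for z in 114 116; do python3 f13.py "[(95,243),(762,284),(275,470)],[(636,108),(745,497)],$z"; done
```

```text
[ 5.55435e+02 -2.26789e+02  1.13994e+02  2.18000e-01 -2.00000e-03
 -0.00000e+00] res [-0.3 -0.2  0.5 -0.1 -0.2  0.2]
[ 5.59123e+02 -2.25632e+02  1.13999e+02  2.21000e-01  0.00000e+00
  0.00000e+00] res [-0.  -0.1  0.   0.1]
[ 5.58231e+02 -2.26530e+02  1.15787e+02  2.21000e-01 -2.00000e-03
 -1.00000e-03] res [-0.1 -0.1  0.9 -0.1  0.2  0.3  0.5  0.   0.6  0.4]
sc world off [-1.9  1. ] box off [-1.6  1.4] yaw 0.007
top world off [ 2.7 -0.4] box off [ 2.6 -1. ] yaw 0.001
both world off [ 1.6 -0. ] box off [ 1.6 -0.4] yaw 0.004
[ 558.12597784 -227.79711293  126.33273901]
[ 5.57942e+02 -2.27206e+02  1.15993e+02  2.18000e-01 -2.00000e-03
 -0.00000e+00] res [-0.4 -0.2  0.6 -0.2 -0.2  0.2]
[ 5.58788e+02 -2.25216e+02  1.15999e+02  2.20000e-01  0.00000e+00
  0.00000e+00] res [-0.  -0.2  0.   0.2]
[ 5.58231e+02 -2.26530e+02  1.15787e+02  2.21000e-01 -2.00000e-03
 -1.00000e-03] res [-0.1 -0.1  0.9 -0.1  0.2  0.3  0.5  0.   0.6  0.4]
sc world off [0.6 0.6] box off [0.8 0.4] yaw 0.007
top world off [ 2.4 -0. ] box off [ 2.3 -0.5] yaw 0.0
both world off [ 1.6 -0. ] box off [ 1.6 -0.4] yaw 0.004
[ 558.12597784 -227.79711293  126.33273901]
```

The lid is level at z ≈ 116 with its plug inside the rim. The force is nearly all vertical (about 9 N, so the hooks are bending) and side force is about 0. Pressing on.

```bash
python3 -m inch '[[0,0.05,0.19,0,0,0,0],[0,0.1,0.39,0,0,0,0],[0,0.16,0.58,0.05,0,0,0],[0,0.18,0.68,0.05,0,0,0],[0,0.18,0.68,0.05,0,0,0]]'
```

```text
clock: 15.63
position: [555.8, -227.5, 117.2]
ee_rot: [-0.509, -0.49, 0.605, 0.366]
contact_force: [-0.5, -0.0, -2.4]
gripper_width: 12.7
```

```bash
python3 -m inch '[[0,0.03,0.1,0,0,0,0],[0,0.05,0.19,0,0,0,0],[0,0.05,0.19,0,0,0,0],[0,0.05,0.19,0,0,0,0]]';python3 look2.py 15
```

```text
clock: 15.97
position: [555.5, -227.8, 116.2]
ee_rot: [-0.509, -0.49, 0.605, 0.366]
contact_force: [-3.4, 3.2, 5.8]
gripper_width: 12.8
```

```bash
sleep 0
```

```text
(no output)
```

View pics/scene15.png

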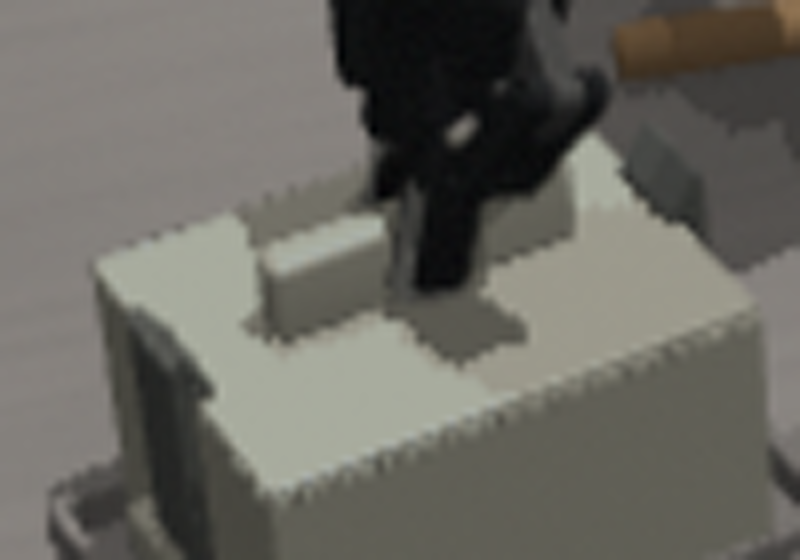

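View pics/top15.png

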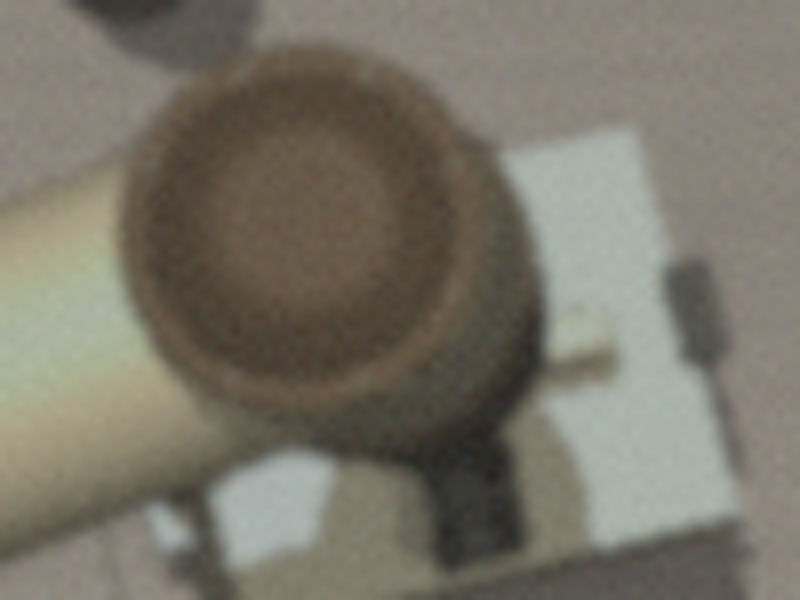

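Both hooks now lie over the lid's edge: hook_b at scene crop (180,360) and top crop (695,310), hook_a at scene crop (660,175). The plate sits flush on the rim with contact of about 6 N. Releasing and backing off along the tool axis.

```bash
python3 -m inch '[[0,0,0,0,0,0,0],[0,0,0,0,0,0,0],[0.1,0,0,0,0,0,0],[0.4,0,0,0,0,0,0],[0.5,0,0,0,0,0,0],[0.5,0,0,0,0,0,0],[0.5,0,0,0,0,0,0],[0.5,0,-1,0,0,0,0],[0.5,0,-4,0,0,0,0],[0.5,0,-8,0,0,0,0],[0.5,0,-12,0,0,0,0],[0.5,0,-16,0,0,0,0],[0.5,0,-16,0,0,0,0],[0.5,10,-20,0,0,0,0],[0.5,20,-24,0,0,0,0],[0.5,20,-24,0,0,0,0],[0.5,20,-24,0,0,0,0],[0.5,20,-24,0,0,0,0]]'; python3 look2.py 16; python3 - <<'E'
from h import *
im=arm.get_image("scene");cv2.imwrite("pics/full16.png",im[:,:,::-1])
E
```

```text
clock: 17.57
position: [500.5, 15.7, 296.3]
ee_rot: [-0.51, -0.491, 0.605, 0.366]
contact_force: [0.9, 0.4, -0.4]
gripper_width: 42.7
```

```bash
sleep 0
```

```text
(no output)
```

View pics/scene16.png

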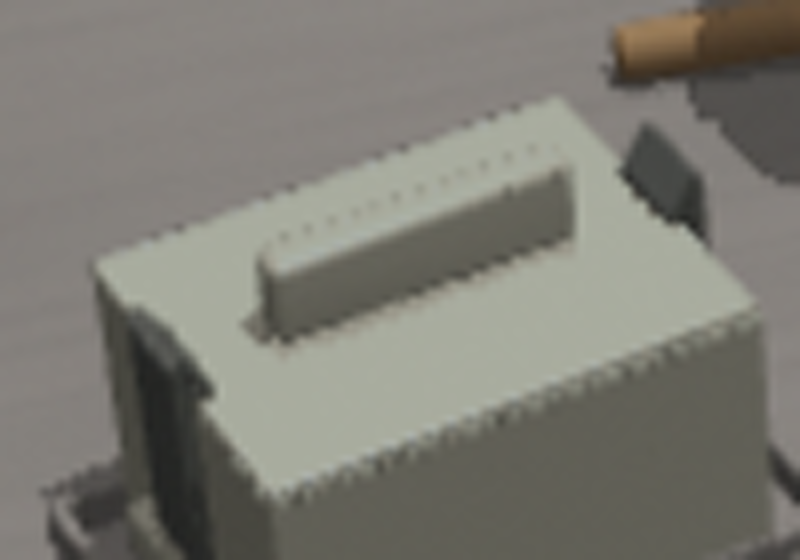

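View pics/top16.png

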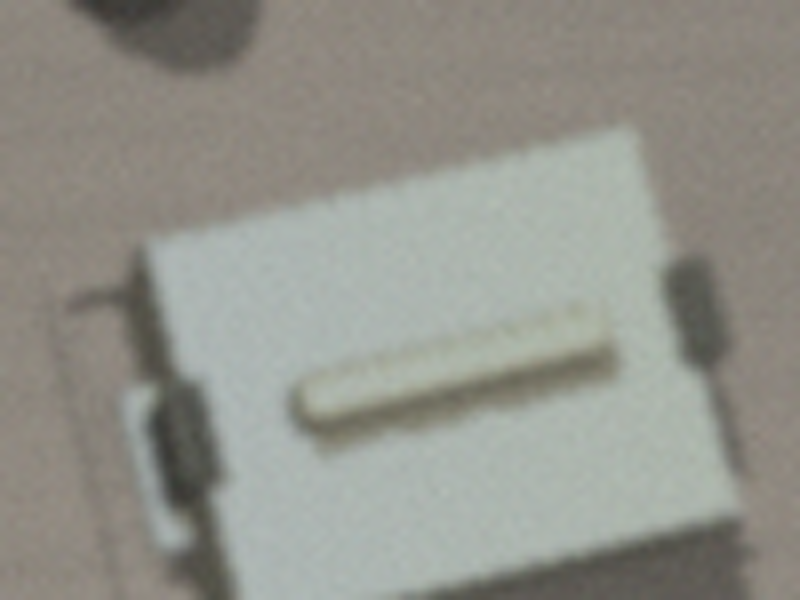

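View pics/full16.png

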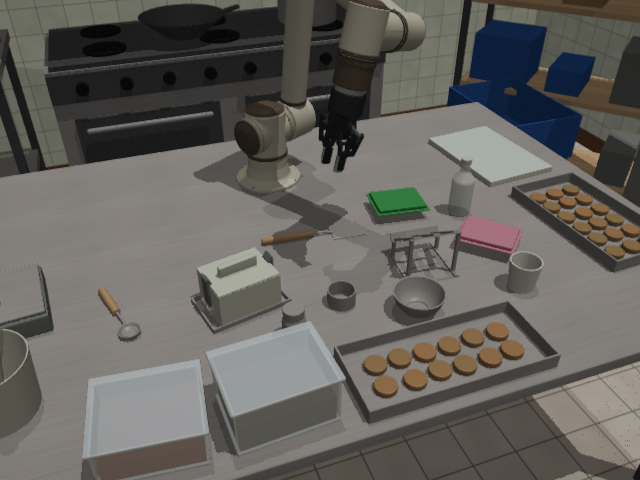

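The lid is flush and level, with both hooks overlapping its edges (top crop (185,440) and (695,310)). The bystanders look unmoved. One numeric check, then I'll hand it in.

```bash
python3 f13.py "[(95,265),(760,305),(272,492)],[(634,126),(739,514)],108"; python3 - <<'E'
from bench import arm
print(arm.job_done())
E
```

```text
[ 5.57093e+02 -2.28147e+02  1.07994e+02  2.15000e-01 -3.00000e-03
  1.00000e-03] res [-0.4 -0.3  0.5 -0.  -0.1  0.2]
[ 5.55598e+02 -2.25292e+02  1.07999e+02  2.12000e-01  0.00000e+00
  0.00000e+00] res [-0.  -0.2  0.   0.2]
[ 5.55127e+02 -2.27066e+02  1.06006e+02  2.16000e-01 -3.00000e-03
  1.00000e-03] res [ 0.  -0.2  0.7  0.   0.3  0.3  0.4  0.   0.7  0.3]
sc world off [-0.2 -0.3] box off [-0.3 -0.3] yaw 0.004
top world off [-0.8 -0.1] box off [-0.8  0.1] yaw -0.008
both world off [-1.5 -0.6] box off [-1.6 -0.2] yaw -0.001
[501.44279427  16.89787748 296.49743726]
the job is handed in; nothing more can be done
None
```

I stood the stamp upright in the box, then took the white lid off the rack, lined it up over the box, pressed it past both hooks, released it and backed off. I handed the job in with the arm's clock at about 18 s of the allowed 67 s; no verdict was reported.

**Reach problem:** the first, straight approach to the lid ran joint 4 to its 2.05 rad limit (it read 2.052), about 15 mm short of the handle and touching nothing. I backed off and gripped the handle with the tool leaning 15° along it. Whether that reading counts as passing the joint range I can't tell.

**Last checks:**
- **Lid:** the pictures show it flush and level, with both hooks over its edge. Its centre is within 1 mm of the box's middle in each camera alone and 1.6 mm in the joint fit; yaw is within 0.01 rad.
- **Lid height:** the joint fit gave 106 mm instead of 108 mm, probably because the two camera calibrations disagree by about 2 mm. The pictures show it seated on the rim.
- **Pressing:** vertical force rose to about 9 N, vanished as the hooks snapped over, and came back at about 6 N on the rim.
- **Stamp:** I last saw it upright between the lid and the rim, just before the press; it is now hidden under the lid.
- **Bystanders:** they look unmoved in the last picture, which I checked by eye, not by measurement.

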